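# Load the injector rack of a pump test bench and set the test pressure

### The arm

A 6-joint arm with a two-finger parallel gripper is mounted at the origin on the work surface. World frame = base frame: x ahead of the robot, y to its left, z up, the work surface at z = 0. Lengths are in m, angles in rad, forces in N, time in s.
With the tool pointing down it reaches from about 0.3 to 0.875 m from the base axis. Payload 6.4 kg.
Tool frame: the origin (TCP) lies midway between the tips of the shut fingers; the grasp point (between the pads) lies ctrl.grip_depth behind it (ctrl.grip_depth is the distance from the TCP to the grasp point, in m); x points along the fingers, y is the direction in which the jaws open and shut, and the axes are right-handed (so a half turn about x gives the same grasp; the last joint's range is limited). The gripper opens to 85 mm and grips with 20 to 120 N. Pads are 22 mm wide; open, the fingers measure 114 mm over their backs; the gripper's body (76 mm by 85 mm) begins 54 mm behind the grasp point. The pads swing forward as they close: fully open they stand 13 mm farther back than shut.
Start: joints at [1.043, 0.181, 1.607, -0, 1.354, -0.206], TCP at [0.182, 0.546, 0.231] pointing down, gripper open.
Joint ranges: [-2.99, 2.99], [-0.89, 2.07], [0.3, 2.58], [-1.14, 4.28], [0, 2.63], [-3.12, 3.12]. Speed limits (rad/s): [2.57, 2.57, 3.01, 3.14, 3.14, 3.14].

### API

Orientations are given as a unit quaternion [w, x, y, z].
In Python, from bench import ctrl gives the robot as it stands.
- The arm moves only by the tool carry_out, never from a script. Its argument "motion" is one flat list of numbers, 7 for each row, row after row: the turn, a rotation vector about the tool's x, y, z in degrees, then the shift along the tool's x, y, z in m, then the gripper's target within -1 to 1 (shut at 1, half-way at 0, fully open at -1). A call has 1 to 10 rows; each row shifts and turns the pose as measured when the row begins, along the tool's axes as they then stand; what a row does not reach is not made up. A row lasts 1/10 s, in which the tool goes at most 50 mm and 8.59 degrees, less where a joint would pass 70% of its speed; a pose out of reach is approached as far as the arm can. A call with a gripper value outside its range is refused whole. The fingers move at their own pace and stop on an object; the grip force is fixed at half the most. Time passes only in rows, so rows that do not move let the fingers close. It gives the time, the measured TCP pose, the force and the opening at its end, in the units of the state.
- ctrl.get_obs(): the state, without advancing time (a new reading comes with each control period).
- ctrl.camera(name): name is "side" or "top" or "wrist"; returns the picture (400x640x3 uint8, blue, green, red); there is no depth.
- ctrl.camera_params(name): a dict with "mtx" (3x3 intrinsics, pixels), "k1" (the pictures are not rectified: a ray, as slopes to the right and down, at radius r is drawn at 1 + k1 r^2 times it, then the intrinsics apply), "pose" (4x4, takes a point from camera to world coordinates); the wrist camera has in their place "hand_eye" (4x4, takes a point from camera to tool coordinates, whose origin is the TCP and whose axes are the tool frame's). Camera axes: x right, y down, z forward; pixel columns grow to the right and rows downward; lengths in m; the calibration is good to about 2 mm. A picture is of the moment at which its call begins: read the wrist's pose just before it. camera_params takes no time and is no camera call.
- ctrl.hand_in(): hands the job in, once; it reports no verdict.
Trained networks look in the newest picture that a camera, given by its name, has taken for a name from the list of things; names that differ only in an ending like _2 or _b are one class to them, and where a whole thing is asked for, a point or a joint stands for the part that bears it (a point fixed in the world has none). Each returns a list of dicts, best first, with "conf" (0 to 1); they miss things now and then, are a little off and sometimes report something else, mostly with a low value. They report only what shows in the picture. A call takes as long as a camera call. They do not tell look-alikes from the thing itself.
- ctrl.boxes_of(camera, thing): "point" ([x, y, z] in m, in the coordinates of the camera as it stood for that picture, good to about 4 mm: the middle of the surface that is visible of it).
- ctrl.trace(camera, thing): "pixels" (400x640 bool, what is visible of it).
- ctrl.landmark_of(camera, thing): "point" ([x, y, z] in m, in the coordinates of the camera as it stood for that picture, good to about 4 mm: a listed point, or the origin of a listed thing).
The state is a dict: "time_s": time; "q": joint angles; "dq": joint speeds; "joint_efforts": joint torques, N m; "eef_pos": TCP position; "eef_rot": TCP orientation; "wrist_force": force on the tool from outside, world axes, zero at the start; "torque": the same for the moment, N m; "opening": opening from 0.0 (shut) to 1.0 (fully open).
Only numpy, scipy, OpenCV 4.12 (cv2) and the standard library are available. Lean on these libraries where they do the work, as an engineer would, in place of code of your own. Each camera call takes 0.05 s, during which the arm holds its last target. There are 200 camera calls.

### The job

Open the yellow-tabbed keeper of the teal injector rack, slide the red blanking plug along the channel to the loading pocket, lift it out and stand it upright in the blue tray. Then put every test injector from the rubber mat into the rack: set it upright in the loading pocket and slide it, foot under the lips, past the keeper, so that all of them stand behind it. After that push the keeper fully closed, and last turn the knob until the red pointer lines up with the green mark; leave the beaker and the jar alone.

Things in the scene. Friction and masses are not known exactly. Their poses are not given: they have to be found in the camera images.
- rack: Fixed teal rack 315 mm long (y), 78 mm wide (x), 28 mm high; origin on the table on the channel's centre line, z up. Channel 54 mm wide along y from the closed end at y = -155 mm to y = +140 mm, floor 6 mm above the table. From y = -155 to +60 mm two lips overhang it, underside at 20 mm, top at 28 mm, leaving a gap 32 mm wide (x = -16 to 16 mm).
- pocket (a point): Centre of the loading pocket's floor, 6 mm above the table, at rack x = 0, y = +100 mm; axes as the rack's. The pocket is the lipless end of the channel, y = +60 to +140 mm, 54 mm wide, walls up to 20 mm above the table: the only place where a foot can go in or out from above.
- keeper (a joint): Keeper: a steel bar sliding across the channel, 12 mm wide, centred at rack y = +46 mm, 30 to 42 mm above the table. Metres: 0 closed (bars the gap, end at rack x = +18 mm), 0.040 fully open (end at x = -22 mm, gap free). Opens toward rack -x, stays where left, moves with about 2 N. Starts closed or nearly (up to 0.008).
- keeper_tab (a point): Centre of the keeper's upright yellow tab, 50 mm above the table: 30 mm along rack x, 12 mm thick along rack y, from 30 to 66 mm above the table. At rack x = -58 mm closed, -98 mm open; y = +46 mm. It runs over a fixed dark guide block 20 mm high (rack y = 24 to 68 mm, x = -39 to -124 mm).
- tray: Fixed blue open tray, 115 x 115 mm outside, 16 mm high, walls 4 mm, floor 4 mm thick. Origin under its centre, on the table.
- plug_c (a point): Centre of the red blanking plug, half-way up (52.5 mm above its underside), z along its axis. 105 mm tall: steel flange foot 46 mm across, 10 mm thick, and a round red stem 24 mm across up to the top. About 0.25 kg, mostly in the foot. Starts upright in the channel behind the keeper, foot under the lips.
- inj1_c (a point): Centre of test injector 1, half-way up (52.5 mm above its underside), z along its axis. Same shape and mass as the plug (105 mm tall, foot 46 mm across and 10 mm thick, stem 24 mm across), dark steel with a brass band. Starts upright on the black rubber mat (3 mm thick). May be absent; two to four are present.
- inj2_c (a point): Centre of test injector 2, half-way up (52.5 mm above its underside), z along its axis. Same shape and mass as the plug (105 mm tall, foot 46 mm across and 10 mm thick, stem 24 mm across), dark steel with a brass band. Starts upright on the black rubber mat (3 mm thick). May be absent; two to four are present.
- inj3_c (a point): Centre of test injector 3, half-way up (52.5 mm above its underside), z along its axis. Same shape and mass as the plug (105 mm tall, foot 46 mm across and 10 mm thick, stem 24 mm across), dark steel with a brass band. Starts upright on the black rubber mat (3 mm thick). May be absent; two to four are present.
- inj4_c (a point): Centre of test injector 4, half-way up (52.5 mm above its underside), z along its axis. Same shape and mass as the plug (105 mm tall, foot 46 mm across and 10 mm thick, stem 24 mm across), dark steel with a brass band. Starts upright on the black rubber mat (3 mm thick). May be absent; two to four are present.
- knob (a joint): Knob on the teal pressure setter, value in rad, 0 to 6.2, growing clockwise seen from above. It stays where it is left. Its grip bar lies along the setter's x at 0 and turns with it.
- knob_grip (a point): On the knob's axis at the height to grip its bar from above (the bar is across the middle of the knob, 46 mm long, 14 mm thick, 32 mm high, its top 7 mm above this point); its x axis lies along the bar and turns with the knob.
- pointer (a joint): Red pointer on the setter's white scale, value in m along the setter's y; it moves 14 mm for each rad of the knob, growing with the knob.
- pointer_tip (a point): Tip of the red pointer, 3 mm wide. Its y axis is the direction of travel.
- mark_tip (a point): Edge of the green mark, 5 mm wide along the scale, that the pointer must face (the same place along y). It lies beyond the pointer in the direction of growing values; its y axis is the direction of the pointer's travel.
- beaker_rim (a point): Centre of the mouth of a steel beaker, 68 mm across and 110 mm tall, standing on the table: leave alone.
- jar: Jar with orange cap, 64 mm across, 90 mm tall, origin under its centre: leave alone.
Not all that is in view belongs to the job. Of the things shaped like the part that bears plug_c, the red one is meant.

How it is judged:
By the outcome, as a careful person would: the job done as asked, in the order asked, and still so for the second after the job is handed in, with the robot touching nothing.
Of inj1, inj2, inj3, inj4 only 2 to 4 are there at a start; the rules pass over those that are not, and their reading is None.
At some moment in a run one of inj1, inj2, inj3, inj4 may be knocked a few centimetres aside while the robot is not near it.
Once in a run the grip may slacken for a moment while it holds something.
It also fails if it takes over 208 s, if anything falls off the work surface, if the arm or the gripper's body presses on something with over 40 N, if the wrist force passes 120 N, or if a joint passes its speed limit or range.

## Working session

There is one attempt and no reset: what is moved stays moved. The work goes in short steps, Python scripts to look and compute and a tool call to move; the robot and the scene stay as the last step left them, time stands still between calls to the robot, and variables do not carry over. Pictures are saved under pics/ and viewed, about 12 in all and at most 16, crops included, and the job is handed in when it is done.

Besides the shell and the picture viewer there is one more tool, called after "Call:" as name(argument=value, ...), one argument or row to a line, values as JSON. carry_out: Moves the arm, as the interface text tells. Its arguments: {"type":"object","properties":{"motion":{"type":"array"}},"required":["motion"]}

```bash
ls; mkdir -p pics; cat > h.py <<'E'
import numpy as np, cv2
from bench import ctrl
from scipy.spatial.transform import Rotation as R
def rot(o): q=o['eef_rot']; return R.from_quat([q[1],q[2],q[3],q[0]])
def T():
    o=ctrl.get_obs(); M=np.eye(4); M[:3,:3]=rot(o).as_matrix(); M[:3,3]=o['eef_pos']; return M
def shot(cam,fn=None):
    M=T(); im=ctrl.camera(cam); p=ctrl.camera_params(cam)
    P=M@np.array(p['hand_eye']) if cam=='wrist' else np.array(p['pose'])
    if fn: cv2.imwrite('pics/'+fn,im)
    return im,P,p
def tow(P,x): return (P@np.r_[x,1])[:3]
def marks(cam,P,names,n=3,minc=.2):
    out={}
    for k in names:
        r=[(np.round(tow(P,d['point']),4),round(float(d['conf']),2)) for d in ctrl.landmark_of(cam,k) if d['conf']>minc][:n]
        out[k]=r; print(cam,k,[(list(map(float,a)),c) for a,c in r])
    return out
def proj(P,p,X):
    c=np.linalg.inv(P)@np.r_[X,1]; s=c[:2]/c[2]; s=s*(1+p['k1']*(s@s)); m=np.array(p['mtx']); return m[:2,:2]@s+m[:2,2]
def state():
    o=ctrl.get_obs(); print('t',round(o['time_s'],2),'tcp',np.round(o['eef_pos'],4),'open',round(o['opening'],3),'F',np.round(o['wrist_force'],1)); print(np.round(rot(o).as_matrix(),3)); print('q',np.round(o['q'],3))
E
python3 - <<'E'
from h import *
state(); print('gd',ctrl.grip_depth)
print(np.round(ctrl.camera_params('wrist')['hand_eye'],3))
for c in('top','side'):
    im,P,p=shot(c,c+'0.png')
    marks(c,P,['rack','pocket','keeper_tab','tray','plug_c','inj1_c','knob_grip','pointer_tip','mark_tip','beaker_rim','jar'],5)
    print(ctrl.get_obs()['time_s'])
    if c=='top': print(ctrl.landmark_of(c,'rack'))
E
```

```text
pics
t 0.0 tcp [0.1816 0.545  0.2304] open 1.003 F [-0.3  0.2  1.7]
[[-0.001  0.316  0.949]
 [-0.002  0.949 -0.316]
 [-1.    -0.002 -0.   ]]
q [ 1.043  0.182  1.608 -0.     1.354 -0.206]
gd 0.0187
[[ 0.001 -0.296  0.955 -0.142]
 [ 1.     0.001 -0.001  0.   ]
 [-0.001  0.955  0.296 -0.076]
 [ 0.     0.     0.     1.   ]]
top rack [([0.637, 0.0031, -0.0014], 0.66)]
top pocket [([0.6371, 0.0959, 0.0094], 0.76)]
top keeper_tab [([0.6388, -0.0899, 0.0586], 0.62), ([0.5747, 0.0433, 0.0486], 0.52)]
top tray [([0.4495, 0.0262, -0.0015], 0.91)]
top plug_c [([0.7269, -0.1443, 0.051], 0.68), ([0.6356, -0.0888, 0.0614], 0.6)]
top inj1_c [([0.4166, -0.3273, 0.0587], 0.65)]
top knob_grip [([0.4146, 0.301, 0.0708], 0.72)]
top pointer_tip [([0.4755, 0.255, 0.036], 0.41), ([0.6395, -0.0888, 0.0602], 0.26)]
top mark_tip []
top beaker_rim [([0.6847, -0.345, 0.1096], 0.81)]
top jar [([0.6548, 0.3661, -0.0001], 0.8)]
0.6
[{'point': [-0.0113, -0.0794, 1.1461], 'conf': 0.66}]
side rack [([0.6393, 0.0019, 0.0038], 0.82)]
side pocket [([0.6392, 0.1029, 0.0029], 0.6), ([0.4454, 0.0289, 0.0029], 0.48)]
side keeper_tab [([0.5758, 0.0453, 0.0496], 0.65), ([0.6926, -0.3387, 0.1103], 0.41)]
side tray [([0.4446, 0.025, 0.0005], 0.94)]
side plug_c [([0.7328, -0.1444, 0.054], 0.88), ([0.6357, -0.0882, 0.0609], 0.81)]
side inj1_c [([0.4167, -0.3264, 0.0547], 0.95)]
side knob_grip [([0.4118, 0.3005, 0.0754], 0.53)]
side pointer_tip [([0.4762, 0.2521, 0.0389], 0.4)]
side mark_tip []
side beaker_rim [([0.6904, -0.34, 0.1131], 0.89), ([0.4447, 0.0289, 0.0026], 0.74), ([0.6395, 0.0015, 0.0006], 0.7)]
side jar [([0.656, 0.3685, -0.0021], 0.7), ([0.4945, -0.3126, 0.0545], 0.5), ([0.483, -0.2303, 0.0586], 0.38)]
1.25
```

View pics/top0.png

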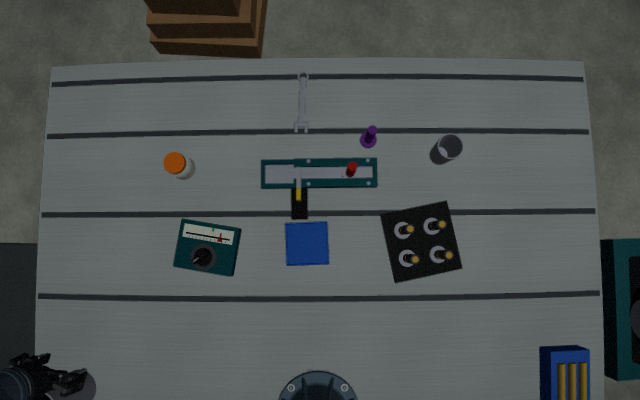

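View pics/side0.png

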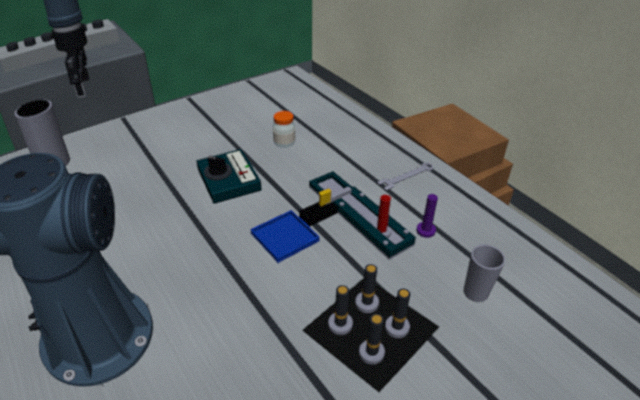

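```bash
python3 - <<'E'
from h import *
for c in('top','side'):
    im,P,p=shot(c)
    marks(c,P,['inj1_c','inj2_c','inj3_c','inj4_c'],5,.1)
    m=ctrl.trace(c,'rack')
    for d in m[:1]:
        mm=d['pixels'].astype(np.uint8); print(d['conf'],cv2.minAreaRect(cv2.findNonZero(mm)))
E
```

```text
top inj1_c [([0.4157, -0.3229, 0.0576], 0.63)]
top inj2_c [([0.4876, -0.3113, 0.0541], 0.79)]
top inj3_c [([0.4064, -0.2424, 0.061], 0.58)]
top inj4_c [([0.4829, -0.2307, 0.0516], 0.56)]
0.56 ((318.72454833984375, 187.7182159423828), (60.165287017822266, 115.38822174072266), 89.18154907226562)
side inj1_c [([0.4165, -0.3249, 0.056], 0.65)]
side inj2_c [([0.6908, -0.3391, 0.1083], 0.74), ([0.4936, -0.3117, 0.0543], 0.69)]
side inj3_c [([0.405, -0.2398, 0.0531], 0.86)]
side inj4_c [([0.4834, -0.229, 0.058], 0.59)]
0.71 ((354.9459228515625, 222.17567443847656), (121.0137939453125, 57.54258728027344), 35.53767395019531)
```

Top view: the rack is at about (318,172), its red plug at (351,169), and the keeper tab at (298,195). The tray is at (307,243), four injectors are on the mat at about (421,243), and the setter is at (207,247). The purple look-alike is at (369,138). The side view agrees with this. First I'll turn the tool so the jaws lie along world x.

Call:
carry_out(
  motion=[8.5, 0, 0, 0, 0, 0, -1, 8.5, 0, 0, 0, 0, 0, -1, 8.5, 0, 0, 0, 0, 0, -1, 8.5, 0, 0, 0, 0, 0, -1, 8.5, 0, 0, 0, 0, 0, -1, 8.5, 0, 0, 0, 0, 0, -1, 8.5, 0, 0, 0, 0, 0, -1, 8.5, 0, 0, 0, 0, 0, -1, 3.6, 0, 0, 0, 0, 0, -1, 0, 0, 0, 0, 0, 0, -1],
)

```text
time_s: 2.85
eef_pos: [0.1819, 0.5455, 0.2313]
eef_rot: [0.494, 0.506, 0.494, -0.506]
wrist_force: [-0.9, 1.0, 0.6]
opening: 1.003
```

```bash
python3 -c "
from h import *; state()"
```

```text
t 2.85 tcp [0.1819 0.5455 0.2313] open 1.003 F [-0.9  1.   0.6]
[[ 0.     1.    -0.024]
 [-0.    -0.024 -1.   ]
 [-1.     0.     0.   ]]
q [ 1.043  0.181  1.607 -0.     1.354  1.067]
```

Call:
carry_out(
  motion=[0, 0, 0, 0, 0.03, 0.036, -1, 0, 0, 0, 0, 0.03, 0.036, -1, 0, 0, 0, 0, 0.03, 0.036, -1, 0, 0, 0, 0, 0.03, 0.036, -1, 0, 0, 0, 0, 0.03, 0.036, -1, 0, 0, 0, 0, 0.03, 0.036, -1, 0, 0, 0, 0, 0.03, 0.036, -1, 0, 0, 0, 0, 0.03, 0.036, -1, 0, 0, 0, 0, 0.03, 0.036, -1, 0, 0, 0, 0, 0.03, 0.036, -1],
)

```text
time_s: 3.85
eef_pos: [0.4848, 0.1739, 0.2326]
eef_rot: [0.503, 0.5, 0.502, -0.495]
wrist_force: [0.8, 0.2, 0.6]
opening: 0.999
```

Call:
carry_out(
  motion=[0, 0, 0, 0, 0.03, 0.036, -1, 0, 0, 0, 0, 0.03, 0.036, -1, 0, 0, 0, 0, 0.03, 0.036, -1, 0, 0, 0, 0, 0.03, 0.036, -1, 0, 0, 0, 0, 0, 0, -1, 0, 0, 0, 0, 0, 0, -1],
)

```text
time_s: 4.45
eef_pos: [0.6141, 0.0182, 0.2325]
eef_rot: [0.505, 0.499, 0.503, -0.493]
wrist_force: [0.1, 0.3, 0.4]
opening: 1.0
```

```bash
python3 - <<'E'
from h import *
state(); im,P,p=shot('wrist','w1.png')
marks('wrist',P,['rack','pocket','keeper_tab','plug_c','tray'])
state()
E
```

```text
t 4.45 tcp [0.6141 0.0182 0.2325] open 1.0 F [0.1 0.3 0.4]
[[ 0.007  1.     0.015]
 [ 0.004  0.015 -1.   ]
 [-1.     0.007 -0.004]]
q [-0.166  0.261  1.509  0.005  1.365 -0.182]
wrist rack [([0.6367, -0.003, 0.0028], 0.86)]
wrist pocket [([0.6349, 0.1042, 0.0024], 0.94)]
wrist keeper_tab [([0.5771, 0.0455, 0.0489], 0.9)]
wrist plug_c [([0.6402, -0.0885, 0.0554], 0.91), ([0.731, -0.1492, 0.0524], 0.67)]
wrist tray [([0.4447, 0.0243, 0.0002], 0.79)]
t 4.75 tcp [0.6134 0.0203 0.2333] open 0.999 F [-0.2 -0.4  0.1]
[[ 0.009  1.     0.017]
 [ 0.003  0.017 -1.   ]
 [-1.     0.009 -0.003]]
q [-0.163  0.258  1.51   0.005  1.365 -0.181]
```

View pics/w1.png

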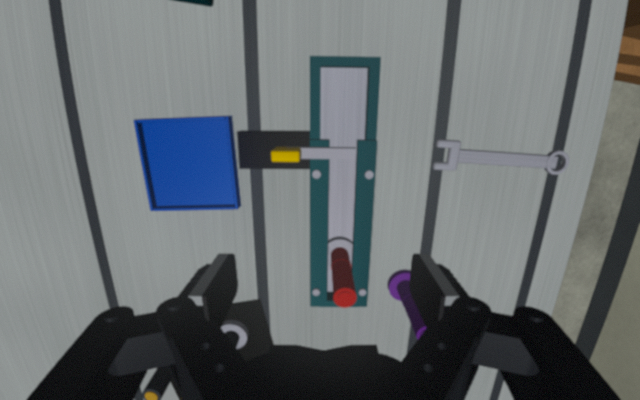

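The wrist view shows the rack's left edge from (310,57) to (310,306) and its right edge from (380,57) to (367,303). The yellow tab is at (285,155), with the keeper closed or nearly so, and the plug top is at (345,297). Next I'll back-project these points to get the rack's yaw.

```bash
cat >> h.py <<'E'
def unproj(P,p,uv,z):
    m=np.array(p['mtx']); d=cv2.undistortPoints(np.array([[uv]],float),m,np.array([p['k1'],0,0,0.]))[0,0]
    r=P[:3,:3]@np.r_[d,1]; return P[:3,3]+r*(z-P[2,3])/r[2]
E
python3 - <<'E'
from h import *
p=ctrl.camera_params('wrist'); P=T()@np.array(p['hand_eye'])
for n,uv,z in[('LT',(310,57),.02),('RT',(380,57),.02),('LB',(310,306),.028),('RB',(367,303),.028),('tabL',(271,150),.066),('tabR',(299,150),.066),('plugtop',(345,297),.111),('barend',(356,154),.042)]:
    print(n,np.round(unproj(P,p,uv,z),4))
E
```

```text
LT [0.5979 0.1508 0.02  ]
RT [0.6747 0.1526 0.02  ]
LB [ 0.5999 -0.1622  0.028 ]
RB [ 0.6779 -0.1566  0.028 ]
tabL [0.56   0.0544 0.066 ]
tabR [0.5889 0.0549 0.066 ]
plugtop [ 0.6385 -0.0891  0.111 ]
barend [0.6506 0.0483 0.042 ]
```

Call:
carry_out(
  motion=[0, 0, 0, 0.035, -0.0076, -0.0053, -1, 0, 0, 0, 0.035, -0.0076, -0.0053, -1, 0, 0, 0, 0.035, -0.0076, -0.0053, -1, 0, 0, 0, 0.035, -0.0076, -0.0053, -1, 0, 0, 0, 0.034, -0.0076, -0.0053, -1, 0, 0, 0, 0.01, 0, 0, -1, 0, 0, 0, 0, 0, 0, -1],
)

```text
time_s: 5.45
eef_pos: [0.5773, 0.0531, 0.049]
eef_rot: [0.511, 0.498, 0.502, -0.488]
wrist_force: [-0.1, -0.8, 0.2]
opening: 0.997
```

```bash
python3 - <<'E'
from h import *
state()
E
```

```text
t 5.45 tcp [0.5773 0.0531 0.049 ] open 0.997 F [-0.1 -0.8  0.2]
[[ 0.02   0.999  0.028]
 [ 0.002  0.028 -1.   ]
 [-1.     0.02  -0.001]]
q [-0.115  0.406  1.731  0.005  0.985 -0.146]
```

```bash
cat >> h.py <<'E'
def go(x,y,z,psi=0.):
    """tool-frame delta + turn to reach TCP x,y,z pointing down at yaw psi(deg); shift expressed in present tool axes"""
    o=ctrl.get_obs(); r=rot(o); c,s=np.cos(np.radians(psi)),np.sin(np.radians(psi))
    G=R.from_matrix(np.array([[0,c,s],[0,s,-c],[-1,0,0]]))
    rv=(r.inv()*G).as_rotvec(degrees=True); d=r.inv().apply(np.array([x,y,z])-o['eef_pos'])
    print('now',np.round(o['eef_pos'],4),'turn',np.round(rv,1),'shift',np.round(d,4),'shift in goal axes',np.round(G.inv().apply(np.array([x,y,z])-o['eef_pos']),4))
E
```

Call:
carry_out(
  motion=[1.6, 0, -1.1, 0.001, -0.001, 0.0065, -1, 0, 0, 0, 0, 0, 0, 1, 0, 0, 0, 0, 0, 0, 1, 0, 0, 0, 0, 0, 0, 1, 0, 0, 0, 0, 0, 0, 1, 0, 0, 0, 0, 0, 0, 1, 0, 0, 0, 0, 0, 0, 1],
)

```text
time_s: 6.15
eef_pos: [0.5796, 0.045, 0.0555]
eef_rot: [0.5, 0.502, 0.499, -0.5]
wrist_force: [1.4, -0.1, -4.8]
opening: 0.326
```

```bash
python3 - <<'E'
from h import *
state(); go(.534,.046,.049)
E
```

```text
t 6.15 tcp [0.5796 0.045  0.0555] open 0.326 F [ 1.4 -0.1 -4.8]
[[ 0.004  1.    -0.002]
 [ 0.    -0.002 -1.   ]
 [-1.     0.004 -0.   ]]
q [-1.270e-01  4.080e-01  1.712e+00  1.000e-03  1.018e+00 -1.250e-01]
now [0.5796 0.045  0.0555] turn [-0.1 -0.  -0.2] shift [ 0.0063 -0.0456 -0.0009] shift in goal axes [ 0.0065 -0.0456 -0.001 ]
```

Call:
carry_out(
  motion=[0, 0, 0, 0, -0.01, 0, 1, 0, 0, 0, 0, -0.01, 0, 1, 0, 0, 0, 0, -0.01, 0, 1, 0, 0, 0, 0, -0.01, 0, 1, 0, 0, 0, 0, -0.004, 0, 1, 0, 0, 0, 0, -0.003, 0, 1],
)

```text
time_s: 6.75
eef_pos: [0.5395, 0.0448, 0.0556]
eef_rot: [0.507, 0.509, 0.491, -0.493]
wrist_force: [20.1, 2.4, -22.8]
opening: 0.324
```

```bash
python3 - <<'E'
from h import *
state()
E
```

```text
t 6.75 tcp [0.5395 0.0448 0.0556] open 0.324 F [ 20.1   2.4 -22.8]
[[ 0.032  0.999 -0.005]
 [ 0.    -0.005 -1.   ]
 [-0.999  0.032 -0.   ]]
q [-0.139  0.316  1.84   0.006  0.954 -0.138]
```

Call:
carry_out(
  motion=[0, 0, 0, 0, 0.002, 0, -1, 0, 0, 0, 0, 0, 0, -1, 0, 0, 0, 0, 0, 0, -1, 0, 0, 0, 0, 0, 0, -1, 0, 0, -1.8, -0.035, 0, 0, -1, 0, 0, 0, -0.035, 0, 0, -1, 0, 0, 0, -0.035, 0, 0, -1],
)

```text
time_s: 7.45
eef_pos: [0.5324, 0.0454, 0.158]
eef_rot: [-0.494, -0.498, -0.503, 0.505]
wrist_force: [0.3, -1.3, -0.4]
opening: 0.995
```

Call:
carry_out(
  motion=[0, 0, 0, 0, 0.024, 0.0335, -1, 0, 0, 0, 0, 0.024, 0.0335, -1, 0, 0, 0, 0, 0.024, 0.0335, -1, 0, 0, 0, 0, 0.024, 0.0335, -1, 0, 0, 0, 0, 0, 0, -1],
)

```text
time_s: 7.95
eef_pos: [0.6336, -0.0927, 0.1661]
eef_rot: [-0.499, -0.499, -0.5, 0.501]
wrist_force: [-0.1, 0.3, -0.8]
opening: 1.002
```

```bash
python3 - <<'E'
from h import *
im,P,p=shot('wrist','w2.png'); marks('wrist',P,['plug_c','keeper_tab','pocket']); state(); go(.638,-.089,.066)
E
```

```text
wrist plug_c [([0.6426, -0.0884, 0.0558], 0.84), ([0.7309, -0.1506, 0.0499], 0.75)]
wrist keeper_tab [([0.5428, 0.0465, 0.0505], 0.63)]
wrist pocket []
t 8.15 tcp [ 0.6307 -0.0873  0.1654] open 1.002 F [ 0.1 -0.4  0.1]
[[-0.006  1.     0.004]
 [ 0.002  0.004 -1.   ]
 [-1.    -0.006 -0.002]]
q [-0.323  0.38   1.495 -0.     1.272 -0.327]
now [ 0.6307 -0.0873  0.1654] turn [ 0.2 -0.1  0.4] shift [0.0993 0.0079 0.0019] shift in goal axes [0.0994 0.0073 0.0017]
```

View pics/w2.png

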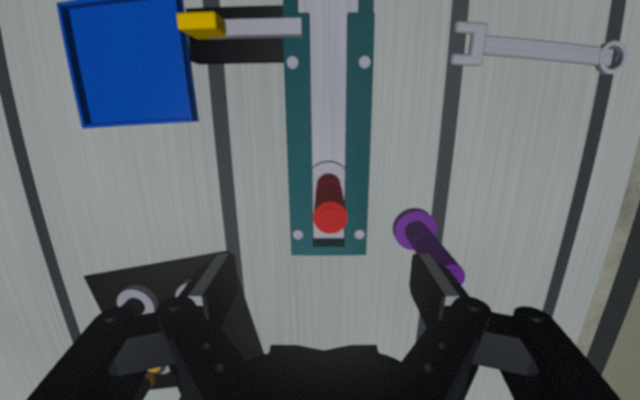

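The keeper is clear of the gap, with its bar end at about (300,27), and the plug stands at (329,200). I'll descend on the plug and grip it.

Call:
carry_out(
  motion=[0.2, 0, 0.4, 0.025, 0.004, 0.001, -1, 0, 0, 0, 0.025, 0.004, 0.001, -1, 0, 0, 0, 0.025, 0, 0, -1, 0, 0, 0, 0.024, 0, 0, -1, 0, 0, 0, 0, 0, 0, 1, 0, 0, 0, 0, 0, 0, 1, 0, 0, 0, 0, 0, 0, 1, 0, 0, 0, 0, 0, 0, 1, 0, 0, 0, 0, 0, 0, 1],
)

```text
time_s: 9.05
eef_pos: [0.6377, -0.0794, 0.0704]
eef_rot: [0.504, 0.499, 0.501, -0.495]
wrist_force: [-0.1, 0.3, -3.0]
opening: 0.261
```

```bash
python3 - <<'E'
from h import *
state(); go(.637,.1,.066)
E
```

```text
t 9.05 tcp [ 0.6377 -0.0794  0.0704] open 0.261 F [-0.1  0.3 -3. ]
[[ 0.006  1.     0.011]
 [ 0.001  0.011 -1.   ]
 [-1.     0.006 -0.001]]
q [-0.31   0.499  1.542  0.003  1.096 -0.322]
now [ 0.6377 -0.0794  0.0704] turn [ 0.6 -0.1 -0.4] shift [ 0.0046  0.0013 -0.1794] shift in goal axes [ 0.0044 -0.0007 -0.1794]
```

Call:
carry_out(
  motion=[0, 0, 0, 0, 0, 0, -1, 0, 0, 0, 0, 0, 0, -1, 0, 0, 0, 0, 0, 0, -1, 0.5, 0, -0.3, 0, 0.001, 0.0095, -1, 0, 0, 0, 0, 0, 0, 1, 0, 0, 0, 0, 0, 0, 1, 0, 0, 0, 0, 0, 0, 1, 0, 0, 0, 0, 0, 0, 1, 0, 0, 0, 0, 0, 0, 1],
)

```text
time_s: 9.95
eef_pos: [0.6402, -0.0911, 0.0726]
eef_rot: [0.501, 0.501, 0.499, -0.499]
wrist_force: [-0.3, 1.2, 1.0]
opening: 0.263
```

```bash
python3 - <<'E'
from h import *
state(); go(.637,.1,.066)
E
```

```text
t 9.95 tcp [ 0.6402 -0.0911  0.0726] open 0.263 F [-0.3  1.2  1. ]
[[ 0.004  1.     0.001]
 [-0.     0.001 -1.   ]
 [-1.     0.004  0.   ]]
q [-3.250e-01  5.050e-01  1.527e+00  1.000e-03  1.106e+00 -3.260e-01]
now [ 0.6402 -0.0911  0.0726] turn [ 0.   0.  -0.2] shift [ 0.0065 -0.0031 -0.1911] shift in goal axes [ 0.0066 -0.0032 -0.1911]
```

Call:
carry_out(
  motion=[0, 0, 0, 0, 0, -0.012, 1, 0, 0, 0, 0, 0, -0.02, 1, 0, 0, 0, 0, 0, -0.02, 1, 0, 0, 0, 0, 0, -0.02, 1, 0, 0, 0, 0, 0, -0.02, 1],
)

```text
time_s: 10.45
eef_pos: [0.6404, 0.0027, 0.0729]
eef_rot: [0.501, 0.501, 0.497, -0.5]
wrist_force: [0.3, -2.9, 1.1]
opening: 0.263
```

```bash
python3 - <<'E'
from h import *
state(); go(.637,.1,.072)
E
```

```text
t 10.45 tcp [0.6404 0.0027 0.0729] open 0.263 F [ 0.3 -2.9  1.1]
[[ 0.005  1.    -0.003]
 [-0.003 -0.003 -1.   ]
 [-1.     0.005  0.003]]
q [-0.18   0.492  1.546 -0.002  1.098 -0.176]
now [0.6404 0.0027 0.0729] turn [-0.2  0.2 -0.3] shift [ 0.0006 -0.0037 -0.0973] shift in goal axes [ 0.0009 -0.0034 -0.0973]
```

Call:
carry_out(
  motion=[0, 0, 0, 0, -0.001, -0.02, 1, 0, 0, 0, 0, -0.001, -0.02, 1, 0, 0, 0, 0, -0.001, -0.02, 1, 0, 0, 0, 0, -0.0005, -0.02, 1, 0, 0, 0, 0, 0, -0.016, 1, 0, 0, 0, 0, 0, 0, 1],
)

```text
time_s: 11.05
eef_pos: [0.6354, 0.1095, 0.0728]
eef_rot: [0.503, 0.5, 0.498, -0.499]
wrist_force: [0.5, 0.6, 0.4]
opening: 0.265
```

```bash
python3 - <<'E'
from h import *
state(); go(.637,.1,.072)
E
```

```text
t 11.05 tcp [0.6354 0.1095 0.0728] open 0.265 F [0.5 0.6 0.4]
[[ 0.006  1.     0.002]
 [-0.003  0.002 -1.   ]
 [-1.     0.006  0.003]]
q [-0.011  0.5    1.533 -0.004  1.102 -0.012]
now [0.6354 0.1095 0.0728] turn [ 0.1  0.2 -0.3] shift [0.0008 0.0015 0.0095] shift in goal axes [0.0008 0.0016 0.0095]
```

Call:
carry_out(
  motion=[0, 0, 0, -0.02, 0, 0, 1, 0, 0, 0, -0.03, 0, 0, 1, 0, 0, 0, -0.03, 0, 0, 1, 0, 0, 0, -0.03, 0, 0, 1, 0, 0, 0, 0, 0, 0, 1],
)

```text
time_s: 11.55
eef_pos: [0.6321, 0.1099, 0.1816]
eef_rot: [0.501, 0.498, 0.501, -0.501]
wrist_force: [1.0, -1.0, -1.9]
opening: 0.27
```

Call:
carry_out(
  motion=[0, 0, 0, 0, -0.03, 0.0135, 1, 0, 0, 0, 0, -0.036, 0.0165, 1, 0, 0, 0, 0, -0.036, 0.0165, 1, 0, 0, 0, 0, -0.036, 0.0165, 1, 0, 0, 0, 0, -0.03, 0.014, 1, 0, 0, 0, 0, -0.015, 0.005, 1, 0, 0, 0, 0, 0, 0, 1],
)

```text
time_s: 12.25
eef_pos: [0.437, 0.024, 0.1713]
eef_rot: [0.497, 0.495, 0.504, -0.504]
wrist_force: [1.0, -0.0, -2.1]
opening: 0.267
```

```bash
python3 - <<'E'
from h import *
state(); go(.446,.026,.072)
im,P,p=shot('wrist','w3.png'); marks('wrist',P,['plug_c','tray'])
im,P,p=shot('side'); marks('side',P,['plug_c','tray'])
E
```

```text
t 12.25 tcp [0.437  0.024  0.1713] open 0.267 F [ 1.  -0.  -2.1]
[[-0.016  1.     0.001]
 [-0.001  0.001 -1.   ]
 [-1.    -0.016  0.001]]
q [-0.215 -0.057  1.987 -0.004  1.227 -0.214]
now [0.437  0.024  0.1713] turn [0.1 0.  0.9] shift [ 0.0992  0.0106 -0.0021] shift in goal axes [ 0.0993  0.009  -0.002 ]
wrist plug_c [([0.4406, 0.0272, 0.151], 0.95), ([0.7314, -0.1495, 0.0522], 0.76)]
wrist tray [([0.4465, 0.0264, -0.002], 0.91), ([0.6321, 0.1026, 0.0059], 0.42)]
side plug_c [([0.4401, 0.0242, 0.1627], 0.79), ([0.7331, -0.1435, 0.0525], 0.66), ([0.414, -0.3255, 0.0546], 0.61)]
side tray [([0.4455, 0.0273, 0.0006], 0.81)]
```

Call:
carry_out(
  motion=[0, 0, 0.9, 0.02, 0.004, -0.002, 1, 0, 0, 0, 0.025, 0.003, 0, 1, 0, 0, 0, 0.025, 0, 0, 1, 0, 0, 0, 0.018, 0, 0, 1, 0, 0, 0, 0.004, 0, 0, 1, 0, 0, 0, 0, 0, 0, 1],
)

```text
time_s: 13.15
eef_pos: [0.4535, 0.0277, 0.0789]
eef_rot: [0.504, 0.5, 0.499, -0.497]
wrist_force: [-0.6, -0.2, -2.0]
opening: 0.265
```

```bash
python3 - <<'E'
from h import *
state(); go(.446,.026,.0708)
E
```

```text
t 13.15 tcp [0.4535 0.0277 0.0789] open 0.265 F [-0.6 -0.2 -2. ]
[[ 0.008  1.     0.007]
 [-0.002  0.007 -1.   ]
 [-1.     0.008  0.002]]
q [-0.201  0.115  2.029 -0.     0.989 -0.208]
now [0.4535 0.0277 0.0789] turn [ 0.4  0.1 -0.5] shift [ 0.008  -0.0076  0.0016] shift in goal axes [ 0.0081 -0.0075  0.0017]
```

Call:
carry_out(
  motion=[0.4, 0, -0.5, 0.004, -0.005, 0, 1, 0, 0, 0, 0.004, 0, 0, 1, 0, 0, 0, 0.0015, 0, 0, 1, 0, 0, 0, 0, 0, 0, 1],
)

```text
time_s: 13.55
eef_pos: [0.4506, 0.0275, 0.0713]
eef_rot: [0.502, 0.5, 0.499, -0.5]
wrist_force: [0.2, 0.2, -3.0]
opening: 0.27
```

```bash
python3 - <<'E'
from h import *
state()
E
```

```text
t 13.55 tcp [0.4506 0.0275 0.0713] open 0.27 F [ 0.2  0.2 -3. ]
[[ 0.003  1.     0.   ]
 [-0.003  0.    -1.   ]
 [-1.     0.003  0.003]]
q [-2.020e-01  1.270e-01  2.036e+00 -2.000e-03  9.750e-01 -2.010e-01]
```

Release it, lift, and go to the mat over injector 4.

Call:
carry_out(
  motion=[0, 0, 0, 0, 0, 0, -1, 0, 0, 0, 0, 0, 0, -1, 0, 0, 0, 0, 0, 0, -1, 0, 0, 0, 0, 0, 0, -1, 0, 0, 0, -0.03, 0, 0, -1, 0, 0, 0, -0.04, 0, 0, -1, 0, 0, 0, -0.04, 0, 0, -1, 0, 0, 0, -0.015, 0, 0, -1],
)

```text
time_s: 14.35
eef_pos: [0.4491, 0.0278, 0.1998]
eef_rot: [0.501, 0.5, 0.499, -0.501]
wrist_force: [0.0, 0.1, -0.5]
opening: 0.999
```

Call:
carry_out(
  motion=[0, 0, 0, 0, 0.005, 0.038, -1, 0, 0, 0, 0, 0.005, 0.038, -1, 0, 0, 0, 0, 0.005, 0.038, -1, 0, 0, 0, 0, 0.005, 0.038, -1, 0, 0, 0, 0, 0.005, 0.038, -1, 0, 0, 0, 0, 0.005, 0.03, -1, 0, 0, 0, 0, 0, 0.02, -1, 0, 0, 0, 0, 0, 0, -1],
)

```text
time_s: 15.15
eef_pos: [0.4837, -0.2217, 0.2075]
eef_rot: [0.506, 0.501, 0.496, -0.497]
wrist_force: [-0.0, -0.5, 0.9]
opening: 1.001
```

```bash
python3 - <<'E'
from h import *
state()
im,P,p=shot('wrist','w4.png'); marks('wrist',P,['inj1_c','inj2_c','inj3_c','inj4_c'])
im,P,p=shot('side'); marks('side',P,['inj1_c','inj2_c','inj3_c','inj4_c','plug_c'],2)
E
```

```text
t 15.15 tcp [ 0.4837 -0.2217  0.2075] open 1.001 F [-0.  -0.5  0.9]
[[ 0.013  1.     0.004]
 [-0.007  0.004 -1.   ]
 [-1.     0.013  0.007]]
q [-0.655  0.097  1.751  0.003  1.279 -0.66 ]
wrist inj1_c []
wrist inj2_c [([0.4941, -0.3093, 0.0562], 0.66)]
wrist inj3_c [([0.4071, -0.246, 0.051], 0.96)]
wrist inj4_c [([0.4771, -0.2316, 0.0586], 0.96)]
side inj1_c [([0.4133, -0.3255, 0.0531], 0.68)]
side inj2_c [([0.4962, -0.3107, 0.0557], 0.91)]
side inj3_c [([0.4063, -0.2387, 0.0515], 0.63)]
side inj4_c [([0.4803, -0.2293, 0.0587], 0.62), ([0.4142, 0.297, 0.0766], 0.49)]
side plug_c [([0.7334, -0.1432, 0.0547], 0.89), ([0.4544, 0.0248, 0.0603], 0.58)]
```

View pics/w4.png

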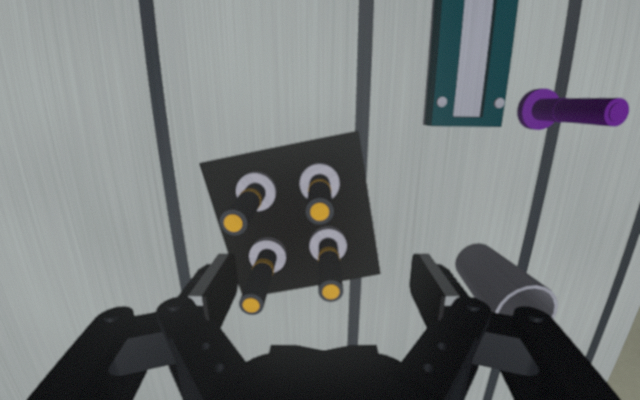

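The four injectors stand upright on the mat, with their tops at (320,211), (233,222), (331,291) and (252,304). I'll take the one at (320,211) first.

```bash
python3 - <<'E'
from h import *
p=ctrl.camera_params('wrist'); P=T()@np.array(p['hand_eye'])
for uv in[(320,211),(233,222),(331,291),(252,304)]: print(np.round(unproj(P,p,uv,.108),4))
go(.481,-.231,.07)
E
```

```text
[ 0.4821 -0.2275  0.108 ]
[ 0.4069 -0.238   0.108 ]
[ 0.4929 -0.3072  0.108 ]
[ 0.4177 -0.3222  0.108 ]
now [ 0.4839 -0.2186  0.2076] turn [ 0.5  0.3 -0.8] shift [ 0.1376 -0.0048  0.0116] shift in goal axes [ 0.1376 -0.0029  0.0124]
```

Call:
carry_out(
  motion=[0.4, 0.4, -0.7, 0.02, 0, 0.005, -0.3, 0, 0, 0, 0.025, 0, 0.004, -0.3, 0, 0, 0, 0.015, 0, 0, -0.3, 0, 0, 0, 0, 0, 0, -0.3],
)

```text
time_s: 16.1
eef_pos: [0.4856, -0.2277, 0.1474]
eef_rot: [0.502, 0.5, 0.499, -0.499]
wrist_force: [-0.0, -0.4, -0.2]
opening: 0.65
```

```bash
python3 - <<'E'
from h import *
state();go(.481,-.231,.07)
E
```

```text
t 16.1 tcp [ 0.4856 -0.2277  0.1474] open 0.65 F [-0.  -0.4 -0.2]
[[ 0.004  1.     0.002]
 [-0.001  0.002 -1.   ]
 [-1.     0.004  0.001]]
q [-0.661  0.185  1.783  0.002  1.17  -0.664]
now [ 0.4856 -0.2277  0.1474] turn [ 0.1  0.1 -0.2] shift [ 0.0774 -0.0049  0.0032] shift in goal axes [ 0.0774 -0.0046  0.0033]
```

Call:
carry_out(
  motion=[0, 0, 0, 0.02, -0.004, 0.003, -0.3, 0, 0, 0, 0.025, 0, 0.002, -0.3, 0, 0, 0, 0.025, 0, 0, -0.3, 0, 0, 0, 0.006, 0, 0, -0.3, 0, 0, 0, 0, 0, 0, 1, 0, 0, 0, 0, 0, 0, 1, 0, 0, 0, 0, 0, 0, 1, 0, 0, 0, 0, 0, 0, 1],
)

```text
time_s: 16.9
eef_pos: [0.4863, -0.2352, 0.0774]
eef_rot: [0.506, 0.5, 0.496, -0.498]
wrist_force: [-0.2, -0.1, -3.2]
opening: 0.264
```

```bash
python3 - <<'E'
from h import *
state()
E
```

```text
t 16.9 tcp [ 0.4863 -0.2352  0.0774] open 0.264 F [-0.2 -0.1 -3.2]
[[ 0.012  1.     0.004]
 [-0.007  0.004 -1.   ]
 [-1.     0.012  0.007]]
q [-0.671  0.289  1.821  0.002  1.018 -0.676]
```

Call:
carry_out(
  motion=[0, 0.4, -0.7, -0.02, 0, 0, 1, 0, 0, 0, -0.04, 0, 0, 1, 0, 0, 0, -0.04, 0, 0, 1, 0, 0, 0, -0.025, 0, 0, 1],
)

```text
time_s: 17.3
eef_pos: [0.4835, -0.2328, 0.2034]
eef_rot: [0.498, 0.498, 0.504, -0.5]
wrist_force: [-0.1, -0.6, -1.7]
opening: 0.264
```

Call:
carry_out(
  motion=[0, 0, 0, 0, 0.01, -0.025, 1, 0, 0, 0, 0, 0.017, -0.038, 1, 0, 0, 0, 0, 0.017, -0.038, 1, 0, 0, 0, 0, 0.017, -0.038, 1, 0, 0, 0, 0, 0.017, -0.038, 1, 0, 0, 0, 0, 0.017, -0.038, 1, 0, 0, 0, 0, 0.017, -0.038, 1, 0, 0, 0, 0, 0.015, -0.035, 1, 0, 0, 0, 0, 0.01, -0.02, 1, 0, 0, 0, 0, 0, 0, 1],
)

```text
time_s: 18.3
eef_pos: [0.6285, 0.0847, 0.2162]
eef_rot: [0.504, 0.502, 0.496, -0.498]
wrist_force: [-0.6, -0.2, -1.9]
opening: 0.266
```

```bash
cat > ck.py <<'E'
import sys
from h import *
a=list(map(float,sys.argv[1:4])); n=sys.argv[4:]
state()
if n:
    im,P,p=shot('wrist'); marks('wrist',P,n)
go(*a)
E
python3 ck.py .637 .098 .0804 inj4_c pocket
```

```text
t 18.3 tcp [0.6285 0.0847 0.2162] open 0.266 F [-0.6 -0.2 -1.9]
[[ 0.012  1.     0.   ]
 [-0.004  0.001 -1.   ]
 [-1.     0.012  0.004]]
q [-0.051  0.315  1.474 -0.004  1.341 -0.051]
wrist inj4_c [([0.628, 0.089, 0.1969], 0.92)]
wrist pocket [([0.6344, 0.1032, 0.0065], 0.93), ([0.4804, 0.2557, 0.0352], 0.38)]
now [0.6275 0.0812 0.2159] turn [-0.2  0.3 -0.6] shift [ 0.1355  0.0081 -0.0176] shift in goal axes [ 0.1355  0.0095 -0.0168]
```

Call:
carry_out(
  motion=[0, 0.3, -0.6, 0.02, 0.006, -0.009, 1, 0, 0, 0, 0.03, 0.002, -0.005, 1, 0, 0, 0, 0.03, 0, 0, 1, 0, 0, 0, 0.018, 0, 0, 1, 0, 0, 0, 0, 0, 0, 1],
)

```text
time_s: 18.95
eef_pos: [0.6361, 0.0872, 0.1178]
eef_rot: [0.499, 0.503, 0.496, -0.503]
wrist_force: [-0.3, -0.1, -2.5]
opening: 0.262
```

```bash
python3 ck.py .637 .098 .0804
```

```text
t 18.95 tcp [0.6361 0.0872 0.1178] open 0.262 F [-0.3 -0.1 -2.5]
[[ 0.003  1.    -0.012]
 [-0.003 -0.012 -1.   ]
 [-1.     0.003  0.003]]
q [-0.047  0.439  1.519 -0.003  1.181 -0.034]
now [0.6361 0.0872 0.1178] turn [-0.7  0.2 -0.2] shift [ 0.0374  0.0006 -0.0109] shift in goal axes [ 0.0374  0.0009 -0.0108]
```

Call:
carry_out(
  motion=[-0.7, 0.2, -0.2, 0.01, 0.001, -0.006, 1, 0, 0, 0, 0.01, 0, -0.002, 1, 0, 0, 0, 0.01, 0, 0, 1, 0, 0, 0, 0.006, 0, 0, 1, 0, 0, 0, 0, 0, 0, 1],
)

```text
time_s: 19.45
eef_pos: [0.6391, 0.0932, 0.0828]
eef_rot: [0.5, 0.502, 0.499, -0.499]
wrist_force: [-0.2, -0.3, -2.4]
opening: 0.266
```

```bash
python3 ck.py .637 .098 .0804 inj4_c
```

```text
t 19.45 tcp [0.6391 0.0932 0.0828] open 0.266 F [-0.2 -0.3 -2.4]
[[ 0.004  1.    -0.002]
 [ 0.001 -0.002 -1.   ]
 [-1.     0.004 -0.001]]
q [-3.900e-02  4.900e-01  1.526e+00  1.000e-03  1.122e+00 -3.800e-02]
wrist inj4_c [([0.6382, 0.0972, 0.0637], 0.98)]
now [0.6397 0.0932 0.0837] turn [-0.1 -0.  -0.3] shift [ 0.0033 -0.0027 -0.0048] shift in goal axes [ 0.0033 -0.0027 -0.0048]
```

Call:
carry_out(
  motion=[0, 0, -0.2, 0.003, -0.002, 0, 1, 0, 0, 0, 0, 0, 0.012, 1, 0, 0, 0, 0, 0, 0.02, 1, 0, 0, 0, 0, 0, 0.02, 1, 0, 0, 0, 0, 0, 0.02, 1],
)

```text
time_s: 20.05
eef_pos: [0.6381, 0.0205, 0.0819]
eef_rot: [0.502, 0.5, 0.5, -0.498]
wrist_force: [0.3, 0.4, -2.9]
opening: 0.263
```

```bash
python3 ck.py .639 -.135 .0804
```

```text
t 20.05 tcp [0.6381 0.0205 0.0819] open 0.263 F [ 0.3  0.4 -2.9]
[[ 0.004  1.     0.003]
 [ 0.001  0.003 -1.   ]
 [-1.     0.004 -0.001]]
q [-0.155  0.476  1.547  0.002  1.114 -0.159]
now [0.6381 0.0205 0.0819] turn [ 0.2 -0.1 -0.2] shift [0.0013 0.0004 0.1555] shift in goal axes [0.0015 0.0009 0.1555]
```

Call:
carry_out(
  motion=[0.2, 0, -0.2, 0.001, 0, 0.02, 1, 0, 0, 0, 0, 0, 0.02, 1, 0, 0, 0, 0, 0, 0.02, 1, 0, 0, 0, 0, 0, 0.02, 1, 0, 0, 0, 0, 0, 0.02, 1, 0, 0, 0, 0, 0, 0.02, 1, 0, 0, 0, 0, 0, 0.012, 1, 0, 0, 0, 0, 0, 0, 1],
)

```text
time_s: 20.85
eef_pos: [0.6365, -0.1254, 0.0819]
eef_rot: [0.499, 0.502, 0.498, -0.501]
wrist_force: [-0.6, -0.0, -2.6]
opening: 0.26
```

```bash
python3 ck.py .639 -.135 .0804
```

```text
t 20.85 tcp [ 0.6365 -0.1254  0.0819] open 0.26 F [-0.6 -0.  -2.6]
[[ 0.001  1.    -0.005]
 [-0.    -0.005 -1.   ]
 [-1.     0.001 -0.   ]]
q [-3.770e-01  4.980e-01  1.516e+00  1.000e-03  1.127e+00 -3.720e-01]
now [ 0.6365 -0.1254  0.0819] turn [-0.3 -0.  -0.1] shift [0.0015 0.0026 0.0096] shift in goal axes [0.0015 0.0025 0.0096]
```

Call:
carry_out(
  motion=[0, 0, 0, 0.001, 0.001, 0.006, 1, 0, 0, 0, 0, 0, 0.004, 1, 0, 0, 0, 0, 0, 0, 1, 0, 0, 0, 0, 0, 0, -0.3, 0, 0, 0, 0, 0, 0, -0.3, 0, 0, 0, 0, 0, 0, -0.3],
)

```text
time_s: 21.45
eef_pos: [0.6389, -0.1341, 0.0828]
eef_rot: [0.501, 0.502, 0.498, -0.5]
wrist_force: [-0.5, -0.3, 0.8]
opening: 0.647
```

Call:
carry_out(
  motion=[0, 0, 0, -0.02, 0, 0, -0.3, 0, 0, 0, -0.04, 0, 0, -0.3, 0, 0, 0, -0.04, 0, 0, -0.3, 0, 0, 0, -0.02, 0, 0, -0.3, 0, 0, 0, 0, 0, 0, -0.3],
)

```text
time_s: 21.95
eef_pos: [0.6384, -0.1326, 0.2069]
eef_rot: [0.501, 0.501, 0.499, -0.499]
wrist_force: [0.6, -0.6, 0.8]
opening: 0.648
```

```bash
python3 - <<'E'
from h import *
state(); im,P,p=shot('wrist','w5.png'); marks('wrist',P,['inj4_c','inj2_c','inj1_c'],4)
im,P,p=shot('side'); marks('side',P,['inj1_c','inj2_c','inj3_c','inj4_c'],4)
go(.494,-.309,.2)
E
```

```text
t 21.95 tcp [ 0.6384 -0.1326  0.2069] open 0.648 F [ 0.6 -0.6  0.8]
[[ 0.004  1.    -0.   ]
 [-0.001 -0.    -1.   ]
 [-1.     0.004  0.001]]
q [-3.870e-01  3.660e-01  1.426e+00  1.000e-03  1.345e+00 -3.870e-01]
wrist inj4_c [([0.6339, -0.1306, 0.0619], 0.98)]
wrist inj2_c []
wrist inj1_c []
side inj1_c [([0.4132, -0.324, 0.0571], 0.73)]
side inj2_c [([0.4945, -0.3107, 0.057], 0.83)]
side inj3_c [([0.408, -0.2397, 0.0512], 0.86)]
side inj4_c [([0.638, -0.1291, 0.0607], 0.86), ([0.6395, 0.0011, 0.0022], 0.27)]
now [ 0.6357 -0.1319  0.2012] turn [-0.1 -0.2  0.3] shift [ 0.0014 -0.1416  0.1773] shift in goal axes [ 0.0012 -0.1417  0.1771]
```

View pics/w5.png

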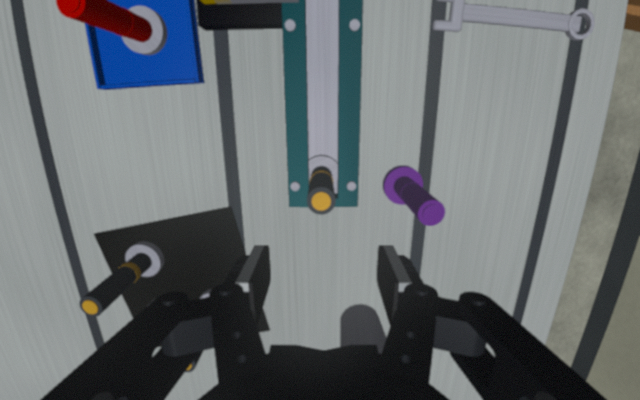

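Injector 4 stands at the closed end, at (320,185), and the plug is upright in the tray. Next is injector 2.

Call:
carry_out(
  motion=[0, 0, 0, 0, -0.02, 0.025, -0.3, 0, 0, 0, 0, -0.026, 0.0325, -0.3, 0, 0, 0, 0, -0.026, 0.0325, -0.3, 0, 0, 0, 0, -0.026, 0.0325, -0.3, 0, 0, 0, 0, -0.022, 0.028, -0.3, 0, 0, 0, 0, -0.014, 0.018, -0.3, 0, 0, 0, 0, 0, 0, -0.3],
)

```text
time_s: 23.1
eef_pos: [0.4966, -0.3044, 0.1972]
eef_rot: [0.497, 0.499, 0.504, -0.5]
wrist_force: [0.8, 0.4, 0.3]
opening: 0.653
```

```bash
python3 ck.py .494 -.309 .0744 inj2_c inj1_c
```

```text
t 23.1 tcp [ 0.4966 -0.3044  0.1972] open 0.653 F [0.8 0.4 0.3]
[[-0.009  1.     0.003]
 [ 0.006  0.003 -1.   ]
 [-1.    -0.009 -0.006]]
q [-0.753  0.236  1.613 -0.002  1.303 -0.755]
wrist inj2_c [([0.4933, -0.306, 0.0557], 0.65)]
wrist inj1_c [([0.4164, -0.3252, 0.0548], 0.61)]
now [ 0.4986 -0.3017  0.1974] turn [ 0.3 -0.4  0.4] shift [ 0.123  -0.0037  0.0081] shift in goal axes [ 0.123  -0.0046  0.0073]
```

Call:
carry_out(
  motion=[0.3, -0.4, 0.4, 0.025, -0.003, 0.004, -0.3, 0, 0, 0, 0.03, -0.002, 0.002, -0.3, 0, 0, 0, 0.03, 0, 0, -0.3, 0, 0, 0, 0.025, 0, 0, -0.3, 0, 0, 0, 0.008, 0, 0, -0.3, 0, 0, 0, 0, 0, 0, -0.3],
)

```text
time_s: 23.85
eef_pos: [0.5004, -0.3015, 0.0772]
eef_rot: [0.504, 0.498, 0.501, -0.497]
wrist_force: [-0.9, -0.8, -0.2]
opening: 0.651
```

```bash
python3 ck.py .494 -.309 .0744
```

```text
t 23.85 tcp [ 0.5004 -0.3015  0.0772] open 0.651 F [-0.9 -0.8 -0.2]
[[ 0.004  1.     0.011]
 [-0.002  0.011 -1.   ]
 [-1.     0.004  0.002]]
q [-0.746  0.379  1.698  0.002  1.06  -0.758]
now [ 0.5004 -0.3015  0.0772] turn [ 0.6  0.1 -0.2] shift [ 0.0028 -0.0065  0.0074] shift in goal axes [ 0.0028 -0.0064  0.0075]
```

Centre, close, then lift.

Call:
carry_out(
  motion=[0.6, 0, -0.2, 0.003, -0.006, 0.007, -0.3, 0, 0, 0, 0, 0, 0, 1, 0, 0, 0, 0, 0, 0, 1, 0, 0, 0, 0, 0, 0, 1, 0, 0, 0, 0, 0, 0, 1],
)

```text
time_s: 24.35
eef_pos: [0.4967, -0.3101, 0.0783]
eef_rot: [0.503, 0.499, 0.498, -0.5]
wrist_force: [-0.4, -0.1, -2.5]
opening: 0.263
```

```bash
python3 ck.py .494 -.309 .205
```

```text
t 24.35 tcp [ 0.4967 -0.3101  0.0783] open 0.263 F [-0.4 -0.1 -2.5]
[[ 0.005  1.     0.001]
 [-0.006  0.001 -1.   ]
 [-1.     0.005  0.006]]
q [-7.600e-01  3.780e-01  1.696e+00 -1.000e-03  1.059e+00 -7.610e-01]
now [ 0.4967 -0.3101  0.0783] turn [ 0.1  0.4 -0.3] shift [-0.1267 -0.0021 -0.0003] shift in goal axes [-0.1267 -0.0027 -0.0011]
```

Call:
carry_out(
  motion=[0, 0, 0, -0.02, 0, 0, 1, 0, 0, 0, -0.04, 0, 0, 1, 0, 0, 0, -0.04, 0, 0, 1, 0, 0, 0, -0.025, 0, 0, 1, 0, 0, 0, 0, 0, 0, 1],
)

```text
time_s: 24.85
eef_pos: [0.4945, -0.3082, 0.2058]
eef_rot: [0.501, 0.5, 0.499, -0.5]
wrist_force: [1.0, -0.6, -3.3]
opening: 0.257
```

```bash
python3 ck.py .637 .098 .205
```

```text
t 24.85 tcp [ 0.4945 -0.3082  0.2058] open 0.257 F [ 1.  -0.6 -3.3]
[[ 0.002  1.     0.001]
 [-0.002  0.001 -1.   ]
 [-1.     0.002  0.002]]
q [-7.600e-01  2.190e-01  1.615e+00 -1.000e-03  1.305e+00 -7.610e-01]
now [ 0.4945 -0.3082  0.2058] turn [ 0.   0.1 -0.1] shift [-0.      0.1427 -0.4061] shift in goal axes [ 0.0008  0.1425 -0.4062]
```

Call:
carry_out(
  motion=[0, 0, 0, 0, 0.01, -0.028, 1, 0, 0, 0, 0, 0.0145, -0.042, 1, 0, 0, 0, 0, 0.0145, -0.042, 1, 0, 0, 0, 0, 0.0145, -0.042, 1, 0, 0, 0, 0, 0.0145, -0.042, 1, 0, 0, 0, 0, 0.0145, -0.042, 1, 0, 0, 0, 0, 0.0145, -0.042, 1, 0, 0, 0, 0, 0.0145, -0.042, 1, 0, 0, 0, 0, 0.0145, -0.04, 1, 0, 0, 0, 0, 0.01, -0.028, 1],
)

```text
time_s: 25.85
eef_pos: [0.6284, 0.0926, 0.1865]
eef_rot: [-0.494, -0.499, -0.501, 0.506]
wrist_force: [-0.6, 0.5, -2.6]
opening: 0.264
```

Call:
carry_out(
  motion=[0, 0, 0, 0, 0, -0.005, 1, 0, 0, 0, 0, 0, 0, 1],
)

```text
time_s: 26.05
eef_pos: [0.6269, 0.1023, 0.1819]
eef_rot: [-0.494, -0.496, -0.504, 0.506]
wrist_force: [0.4, -0.3, -2.7]
opening: 0.262
```

```bash
python3 ck.py .637 .098 .0813 inj2_c pocket
```

```text
t 26.05 tcp [0.6269 0.1023 0.1819] open 0.262 F [ 0.4 -0.3 -2.7]
[[-0.02   1.    -0.005]
 [ 0.001 -0.005 -1.   ]
 [-1.    -0.02  -0.001]]
q [-2.500e-02  3.690e-01  1.475e+00  1.000e-03  1.317e+00 -2.100e-02]
wrist inj2_c [([0.6282, 0.1056, 0.1601], 0.59)]
wrist pocket [([0.6353, 0.1016, 0.0031], 0.96)]
now [0.6273 0.1002 0.1829] turn [-0.4 -0.1  1.1] shift [0.1014 0.0116 0.0022] shift in goal axes [0.1016 0.0097 0.0022]
```

Call:
carry_out(
  motion=[-0.4, -0.1, 1.1, 0.02, 0.006, 0, 1, 0, 0, 0, 0.025, 0.003, 0, 1, 0, 0, 0, 0.015, 0, 0, 1, 0, 0, 0, 0, 0, 0, 1],
)

```text
time_s: 26.6
eef_pos: [0.637, 0.0938, 0.1226]
eef_rot: [0.5, 0.502, 0.496, -0.501]
wrist_force: [0.7, -0.1, -3.4]
opening: 0.262
```

```bash
python3 ck.py .637 .1 .0813
```

```text
t 26.6 tcp [0.637  0.0938 0.1226] open 0.262 F [ 0.7 -0.1 -3.4]
[[ 0.004  1.    -0.007]
 [-0.002 -0.007 -1.   ]
 [-1.     0.004  0.002]]
q [-0.037  0.436  1.513 -0.002  1.189 -0.028]
now [0.637  0.0938 0.1226] turn [-0.4  0.1 -0.2] shift [ 0.0413 -0.0002 -0.0063] shift in goal axes [ 0.0413  0.     -0.0062]
```

Call:
carry_out(
  motion=[-0.4, 0.1, -0.2, 0.012, 0, -0.005, 1, 0, 0, 0, 0.012, 0, -0.001, 1, 0, 0, 0, 0.01, 0, 0, 1, 0, 0, 0, 0.006, 0, 0, 1, 0, 0, 0, 0, 0, 0, 1],
)

```text
time_s: 27.1
eef_pos: [0.6382, 0.0989, 0.0816]
eef_rot: [0.501, 0.501, 0.499, -0.5]
wrist_force: [-0.3, -0.0, -2.3]
opening: 0.264
```

```bash
python3 ck.py .638 -.083 .0813
```

```text
t 27.1 tcp [0.6382 0.0989 0.0816] open 0.264 F [-0.3 -0.  -2.3]
[[ 0.003  1.    -0.002]
 [-0.001 -0.002 -1.   ]
 [-1.     0.003  0.001]]
q [-2.900e-02  4.920e-01  1.525e+00 -1.000e-03  1.121e+00 -2.800e-02]
now [0.6382 0.0989 0.0816] turn [-0.1  0.  -0.2] shift [4.000e-04 1.000e-04 1.819e-01] shift in goal axes [ 0.0003 -0.0002  0.1819]
```

Call:
carry_out(
  motion=[0, 0, -0.1, 0.001, 0, 0.012, 1, 0, 0, 0, 0, 0, 0.02, 1, 0, 0, 0, 0, 0, 0.02, 1, 0, 0, 0, 0, 0, 0.02, 1, 0, 0, 0, 0, 0, 0.02, 1, 0, 0, 0, 0, 0, 0.02, 1, 0, 0, 0, 0, 0, 0.02, 1, 0, 0, 0, 0, 0, 0.02, 1, 0, 0, 0, 0, 0, 0.01, 1, 0, 0, 0, 0, 0, 0, 1],
)

```text
time_s: 28.1
eef_pos: [0.6392, -0.0743, 0.0838]
eef_rot: [0.502, 0.501, 0.498, -0.499]
wrist_force: [1.0, -0.4, -4.9]
opening: 0.259
```

```bash
python3 ck.py .638 -.085 .0813 inj4_c
```

```text
t 28.1 tcp [ 0.6392 -0.0743  0.0838] open 0.259 F [ 1.  -0.4 -4.9]
[[ 0.005  1.    -0.001]
 [-0.001 -0.001 -1.   ]
 [-1.     0.005  0.001]]
q [-0.3    0.483  1.534  0.     1.12  -0.299]
wrist inj4_c [([0.6343, -0.13, 0.0606], 0.59)]
now [ 0.6393 -0.0731  0.0838] turn [ 0.1  0.1 -0.3] shift [ 0.0025 -0.0013  0.0119] shift in goal axes [ 0.0025 -0.0013  0.0119]
```

Call:
carry_out(
  motion=[0, 0, -0.2, 0.002, -0.001, 0.005, 1, 0, 0, 0, 0, 0, 0.004, 1, 0, 0, 0, 0, 0, 0, 1, 0, 0, 0, 0, 0, 0, -0.3, 0, 0, 0, 0, 0, 0, -0.3, 0, 0, 0, 0, 0, 0, -0.3],
)

```text
time_s: 28.8
eef_pos: [0.6405, -0.0803, 0.0844]
eef_rot: [0.504, 0.5, 0.499, -0.498]
wrist_force: [-0.1, 0.6, -0.0]
opening: 0.65
```

Call:
carry_out(
  motion=[0, 0, 0, -0.02, 0, 0, -0.3, 0, 0, 0, -0.04, 0, 0, -0.3, 0, 0, 0, -0.04, 0, 0, -0.3, 0, 0, 0, -0.025, 0, 0, -0.3, 0, 0, 0, 0, 0, 0, -0.3],
)

```text
time_s: 29.3
eef_pos: [0.6395, -0.079, 0.2138]
eef_rot: [0.503, 0.499, 0.499, -0.498]
wrist_force: [0.8, -0.4, 0.5]
opening: 0.651
```

```bash
python3 - <<'E'
from h import *
state(); im,P,p=shot('wrist','w6.png'); marks('wrist',P,['inj4_c','inj2_c'],4)
im,P,p=shot('side'); marks('side',P,['inj1_c','inj2_c','inj3_c','inj4_c'],4)
go(.407,-.239,.2)
E
```

```text
t 29.3 tcp [ 0.6395 -0.079   0.2138] open 0.651 F [ 0.8 -0.4  0.5]
[[ 0.005  1.     0.006]
 [-0.002  0.006 -1.   ]
 [-1.     0.005  0.003]]
q [-3.060e-01  3.430e-01  1.443e+00 -1.000e-03  1.350e+00 -3.120e-01]
wrist inj4_c [([0.6359, -0.1315, 0.0601], 0.63)]
wrist inj2_c [([0.6399, -0.0767, 0.0609], 0.93)]
side inj1_c [([0.4151, -0.3221, 0.057], 0.6), ([0.6552, 0.3661, -0.0013], 0.53)]
side inj2_c [([0.6405, -0.082, 0.0573], 0.92), ([0.4451, 0.0264, 0.0028], 0.65)]
side inj3_c [([0.4077, -0.2402, 0.053], 0.9)]
side inj4_c [([0.6359, -0.1313, 0.0624], 0.56)]
now [ 0.6362 -0.0782  0.2069] turn [ 0.3 -0.1  0.3] shift [ 0.0079 -0.2301  0.1595] shift in goal axes [ 0.0069 -0.2292  0.1608]
```

Call:
carry_out(
  motion=[0, 0, 0, 0, -0.025, 0.017, -0.3, 0, 0, 0, 0, -0.036, 0.025, -0.3, 0, 0, 0, 0, -0.036, 0.025, -0.3, 0, 0, 0, 0, -0.036, 0.025, -0.3, 0, 0, 0, 0, -0.036, 0.025, -0.3, 0, 0, 0, 0, -0.03, 0.022, -0.3, 0, 0, 0, 0, -0.02, 0.014, -0.3, 0, 0, 0, 0, 0, 0, -0.3],
)

```text
time_s: 30.5
eef_pos: [0.4088, -0.2353, 0.2013]
eef_rot: [0.498, 0.496, 0.507, -0.5]
wrist_force: [0.4, 1.0, 0.5]
opening: 0.648
```

```bash
python3 ck.py .407 -.239 .0744 inj3_c inj1_c
```

```text
t 30.5 tcp [ 0.4088 -0.2353  0.2013] open 0.648 F [0.4 1.  0.5]
[[-0.013  1.     0.009]
 [ 0.005  0.009 -1.   ]
 [-1.    -0.013 -0.005]]
q [-0.771 -0.014  1.88  -0.005  1.289 -0.778]
wrist inj3_c [([0.4062, -0.2417, 0.0525], 0.9)]
wrist inj1_c [([0.4174, -0.3254, 0.0517], 0.73), ([0.6334, -0.1323, 0.0632], 0.4)]
now [ 0.4113 -0.2339  0.2016] turn [ 0.7 -0.3  0.6] shift [ 0.1272 -0.0029  0.0058] shift in goal axes [ 0.1272 -0.0043  0.0051]
```

Call:
carry_out(
  motion=[0.7, -0.3, 0.6, 0.025, -0.005, 0.006, -0.3, 0, 0, 0, 0.03, -0.003, 0.004, -0.3, 0, 0, 0, 0.03, 0, 0, -0.3, 0, 0, 0, 0.025, 0, 0, -0.3, 0, 0, 0, 0.01, 0, 0, -0.3, 0, 0, 0, 0, 0, 0, -0.3],
)

```text
time_s: 31.25
eef_pos: [0.41, -0.2411, 0.0787]
eef_rot: [0.503, 0.499, 0.501, -0.497]
wrist_force: [0.7, -1.1, 0.1]
opening: 0.647
```

```bash
python3 ck.py .407 -.240 .0744
```

```text
t 31.25 tcp [ 0.41   -0.2411  0.0787] open 0.647 F [ 0.7 -1.1  0.1]
[[ 0.004  1.     0.008]
 [-0.001  0.008 -1.   ]
 [-1.     0.004  0.002]]
q [-0.783  0.163  1.974  0.002  1.001 -0.793]
now [ 0.41   -0.2411  0.0787] turn [ 0.5  0.1 -0.2] shift [ 0.0043 -0.003  -0.0011] shift in goal axes [ 0.0043 -0.003  -0.0011]
```

Call:
carry_out(
  motion=[0.5, 0.1, -0.2, 0.003, -0.003, 0, -0.3, 0, 0, 0, 0, 0, 0, 1, 0, 0, 0, 0, 0, 0, 1, 0, 0, 0, 0, 0, 0, 1, 0, 0, 0, 0, 0, 0, 1],
)

```text
time_s: 31.75
eef_pos: [0.4096, -0.2421, 0.0791]
eef_rot: [0.502, 0.5, 0.498, -0.5]
wrist_force: [0.0, -0.2, -2.7]
opening: 0.257
```

```bash
python3 ck.py .407 -.240 .205
```

```text
t 31.75 tcp [ 0.4096 -0.2421  0.0791] open 0.257 F [ 0.  -0.2 -2.7]
[[ 0.004  1.     0.001]
 [-0.003  0.001 -1.   ]
 [-1.     0.004  0.003]]
q [-7.850e-01  1.620e-01  1.975e+00  1.000e-03  1.000e+00 -7.860e-01]
now [ 0.4096 -0.2421  0.0791] turn [ 0.   0.2 -0.3] shift [-0.1259 -0.002  -0.0017] shift in goal axes [-0.1259 -0.0026 -0.0021]
```

Call:
carry_out(
  motion=[0, 0, 0, -0.02, 0, 0, 1, 0, 0, 0, -0.04, 0, 0, 1, 0, 0, 0, -0.04, 0, 0, 1, 0, 0, 0, -0.035, 0, 0, 1, 0, 0, 0, 0, 0, 0, 1],
)

```text
time_s: 32.25
eef_pos: [0.4074, -0.2407, 0.2181]
eef_rot: [0.501, 0.5, 0.499, -0.5]
wrist_force: [1.7, -1.1, -1.9]
opening: 0.265
```

```bash
python3 ck.py .637 .1 .215
```

```text
t 32.25 tcp [ 0.4074 -0.2407  0.2181] open 0.265 F [ 1.7 -1.1 -1.9]
[[ 0.002  1.    -0.   ]
 [-0.001 -0.    -1.   ]
 [-1.     0.002  0.001]]
q [-7.86e-01 -4.10e-02  1.87e+00  1.00e-03  1.31e+00 -7.86e-01]
now [ 0.4074 -0.2407  0.2181] turn [-0.   0.  -0.1] shift [ 0.0033  0.2295 -0.3408] shift in goal axes [ 0.0031  0.2296 -0.3407]
```

Call:
carry_out(
  motion=[0, 0, 0, 0, 0.015, -0.023, 1, 0, 0, 0, -0.001, 0.024, -0.036, 1, 0, 0, 0, -0.001, 0.024, -0.036, 1, 0, 0, 0, -0.001, 0.024, -0.036, 1, 0, 0, 0, -0.001, 0.024, -0.036, 1, 0, 0, 0, -0.001, 0.024, -0.036, 1, 0, 0, 0, -0.001, 0.024, -0.036, 1, 0, 0, 0, -0.001, 0.024, -0.036, 1, 0, 0, 0, 0, 0.024, -0.036, 1, 0, 0, 0, 0, 0.015, -0.022, 1],
)

```text
time_s: 33.25
eef_pos: [0.6329, 0.1012, 0.2144]
eef_rot: [-0.496, -0.5, -0.499, 0.505]
wrist_force: [0.8, -0.0, -1.8]
opening: 0.256
```

Call:
carry_out(
  motion=[0, 0, 0, 0, 0, 0, 1, 0, 0, 0, 0, 0, 0, 1],
)

```text
time_s: 33.45
eef_pos: [0.6325, 0.1047, 0.2105]
eef_rot: [-0.496, -0.498, -0.501, 0.505]
wrist_force: [-0.2, 0.6, -2.1]
opening: 0.266
```

```bash
python3 ck.py .637 .099 .0821 inj3_c pocket
```

```text
t 33.45 tcp [0.6325 0.1047 0.2105] open 0.266 F [-0.2  0.6 -2.1]
[[-0.012  1.    -0.006]
 [-0.001 -0.006 -1.   ]
 [-1.    -0.012  0.001]]
q [-2.000e-02  3.510e-01  1.440e+00 -1.000e-03  1.363e+00 -1.400e-02]
wrist inj3_c []
wrist pocket [([0.6366, 0.1031, 0.0026], 0.64)]
now [0.6326 0.1034 0.2115] turn [-0.5  0.1  0.6] shift [0.1294 0.0058 0.0043] shift in goal axes [0.1294 0.0044 0.0044]
```

Call:
carry_out(
  motion=[-0.5, 0.1, 0.6, 0.025, 0.003, 0.002, 1, 0, 0, 0, 0.03, 0.001, 0, 1, 0, 0, 0, 0.03, 0, 0, 1, 0, 0, 0, 0.003, 0, 0, 1, 0, 0, 0, 0, 0, 0, 1],
)

```text
time_s: 34.1
eef_pos: [0.637, 0.095, 0.1249]
eef_rot: [0.5, 0.503, 0.497, -0.5]
wrist_force: [0.7, -0.2, -1.1]
opening: 0.261
```

```bash
python3 ck.py .637 .099 .0821 inj3_c
```

```text
t 34.1 tcp [0.637  0.095  0.1249] open 0.261 F [ 0.7 -0.2 -1.1]
[[ 0.006  1.    -0.007]
 [-0.    -0.007 -1.   ]
 [-1.     0.006  0.   ]]
q [-0.036  0.432  1.512 -0.     1.191 -0.029]
wrist inj3_c [([0.6354, 0.0952, 0.1003], 0.76)]
now [0.6374 0.0953 0.1257] turn [-0.4  0.  -0.4] shift [ 0.0436 -0.0008 -0.0037] shift in goal axes [ 0.0436 -0.0004 -0.0037]
```

Call:
carry_out(
  motion=[-0.4, 0, -0.4, 0.012, 0, -0.004, 1, 0, 0, 0, 0.012, 0, -0.001, 1, 0, 0, 0, 0.011, 0, 0, 1, 0, 0, 0, 0.007, 0, 0, 1, 0, 0, 0, 0, 0, 0, 1],
)

```text
time_s: 34.7
eef_pos: [0.6402, 0.1008, 0.0845]
eef_rot: [0.502, 0.501, 0.499, -0.498]
wrist_force: [-0.7, -0.0, -1.8]
opening: 0.263
```

```bash
python3 ck.py .638 -.03 .0821
```

```text
t 34.7 tcp [0.6402 0.1008 0.0845] open 0.263 F [-0.7 -0.  -1.8]
[[ 0.006  1.     0.001]
 [-0.001  0.001 -1.   ]
 [-1.     0.006  0.001]]
q [-0.026  0.49   1.521 -0.     1.124 -0.028]
now [0.6402 0.1008 0.0845] turn [ 0.1  0.  -0.4] shift [ 0.0024 -0.0024  0.1308] shift in goal axes [ 0.0024 -0.0022  0.1308]
```

Call:
carry_out(
  motion=[0, 0, -0.3, 0.003, -0.002, 0, 1, 0, 0, 0, 0, 0, 0.012, 1, 0, 0, 0, 0, 0, 0.02, 1, 0, 0, 0, 0, 0, 0.02, 1, 0, 0, 0, 0, 0, 0.02, 1, 0, 0, 0, 0, 0, 0.02, 1, 0, 0, 0, 0, 0, 0.02, 1, 0, 0, 0, 0, 0, 0.012, 1, 0, 0, 0, 0, 0, 0, 1],
)

```text
time_s: 35.6
eef_pos: [0.6394, -0.0304, 0.0834]
eef_rot: [0.502, 0.5, 0.499, -0.499]
wrist_force: [0.4, 0.3, -2.1]
opening: 0.268
```

```bash
python3 ck.py .638 -.03 .0821
```

```text
t 35.6 tcp [ 0.6394 -0.0304  0.0834] open 0.268 F [ 0.4  0.3 -2.1]
[[ 0.004  1.     0.003]
 [-0.002  0.003 -1.   ]
 [-1.     0.004  0.002]]
q [-2.320e-01  4.780e-01  1.542e+00 -1.000e-03  1.118e+00 -2.340e-01]
now [ 0.6394 -0.0304  0.0834] turn [ 0.2  0.1 -0.2] shift [ 0.0013 -0.0014 -0.0004] shift in goal axes [ 0.0013 -0.0014 -0.0004]
```

Release, lift, and check the last injector.

Call:
carry_out(
  motion=[0, 0, 0, 0.001, -0.001, 0, 1, 0, 0, 0, 0, 0, 0, -0.3, 0, 0, 0, 0, 0, 0, -0.3, 0, 0, 0, 0, 0, 0, -0.3, 0, 0, 0, -0.02, 0, 0, -0.3, 0, 0, 0, -0.04, 0, 0, -0.3, 0, 0, 0, -0.04, 0, 0, -0.3, 0, 0, 0, -0.025, 0, 0, -0.3, 0, 0, 0, 0, 0, 0, -0.3],
)

```text
time_s: 36.5
eef_pos: [0.6379, -0.0245, 0.2123]
eef_rot: [0.503, 0.498, 0.501, -0.497]
wrist_force: [0.2, -0.1, 0.0]
opening: 0.649
```

```bash
python3 - <<'E'
from h import *
state(); im,P,p=shot('wrist','w7.png'); marks('wrist',P,['inj3_c','inj2_c'],4)
im,P,p=shot('side'); marks('side',P,['inj1_c','inj2_c','inj3_c','inj4_c','plug_c'],4)
go(.415,-.324,.2)
E
```

```text
t 36.5 tcp [ 0.6379 -0.0245  0.2123] open 0.649 F [ 0.2 -0.1  0. ]
[[ 0.004  1.     0.009]
 [-0.001  0.009 -1.   ]
 [-1.     0.004  0.001]]
q [-0.224  0.333  1.459  0.     1.346 -0.233]
wrist inj3_c [([0.6359, -0.0288, 0.0553], 0.58)]
wrist inj2_c [([0.6407, -0.0773, 0.0586], 0.7)]
side inj1_c [([0.4158, -0.3241, 0.0578], 0.9)]
side inj2_c [([0.641, -0.0796, 0.057], 0.93)]
side inj3_c [([0.6362, -0.0283, 0.0573], 0.93), ([0.4507, 0.0254, 0.0618], 0.5)]
side inj4_c [([0.6384, -0.1312, 0.0611], 0.81), ([0.4515, 0.0246, 0.0599], 0.33)]
side plug_c [([0.4527, 0.0256, 0.0575], 0.98), ([0.7339, -0.1455, 0.0516], 0.84)]
now [ 0.6348 -0.0246  0.2058] turn [ 0.5 -0.1  0.4] shift [ 0.0068 -0.2221  0.2977] shift in goal axes [ 0.0058 -0.2198  0.2994]
```

Call:
carry_out(
  motion=[0.5, 0, 0.4, 0, -0.015, 0.02, -0.3, 0, 0, 0, 0, -0.028, 0.038, -0.3, 0, 0, 0, 0, -0.028, 0.038, -0.3, 0, 0, 0, 0, -0.028, 0.038, -0.3, 0, 0, 0, 0, -0.028, 0.038, -0.3, 0, 0, 0, 0, -0.028, 0.038, -0.3, 0, 0, 0, 0, -0.028, 0.038, -0.3, 0, 0, 0, 0, -0.018, 0.025, -0.3, 0, 0, 0, 0, -0.012, 0.016, -0.3, 0, 0, 0, 0, 0, 0, -0.3],
)

```text
time_s: 37.95
eef_pos: [0.4129, -0.3229, 0.2004]
eef_rot: [0.499, 0.5, 0.502, -0.5]
wrist_force: [0.6, 1.0, -0.3]
opening: 0.648
```

```bash
python3 ck.py .416 -.324 .0744 inj1_c
```

```text
t 37.95 tcp [ 0.4129 -0.3229  0.2004] open 0.648 F [ 0.6  1.  -0.3]
[[-0.003  1.     0.001]
 [ 0.004  0.001 -1.   ]
 [-1.    -0.003 -0.004]]
q [-0.89   0.101  1.762 -0.     1.284 -0.892]
wrist inj1_c [([0.4142, -0.3268, 0.0521], 0.6)]
now [ 0.4142 -0.3209  0.2004] turn [ 0.2 -0.3  0.2] shift [0.1259 0.0021 0.0037] shift in goal axes [0.126  0.0018 0.0031]
```

Call:
carry_out(
  motion=[0.2, -0.3, 0.2, 0.025, -0.001, 0.004, -0.3, 0, 0, 0, 0.03, 0, 0.002, -0.3, 0, 0, 0, 0.03, 0, 0, -0.3, 0, 0, 0, 0.025, 0, 0, -0.3, 0, 0, 0, 0.012, 0, 0, -0.3, 0, 0, 0, 0, 0, 0, -0.3],
)

```text
time_s: 38.65
eef_pos: [0.4191, -0.3218, 0.0755]
eef_rot: [0.504, 0.499, 0.501, -0.497]
wrist_force: [-0.1, -0.3, 0.2]
opening: 0.647
```

```bash
python3 ck.py .4155 -.325 .0744
```

```text
t 38.65 tcp [ 0.4191 -0.3218  0.0755] open 0.647 F [-0.1 -0.3  0.2]
[[ 0.005  1.     0.008]
 [-0.001  0.008 -1.   ]
 [-1.     0.005  0.001]]
q [-0.881  0.275  1.844  0.003  1.019 -0.891]
now [ 0.4191 -0.3218  0.0755] turn [ 0.5  0.1 -0.3] shift [ 0.0011 -0.0037  0.0032] shift in goal axes [ 0.0011 -0.0036  0.0032]
```

Call:
carry_out(
  motion=[0.5, 0.1, -0.3, 0, -0.003, 0.003, -0.3, 0, 0, 0, 0, 0, 0, 1, 0, 0, 0, 0, 0, 0, 1, 0, 0, 0, 0, 0, 0, 1, 0, 0, 0, 0, 0, 0, 1],
)

```text
time_s: 39.15
eef_pos: [0.4185, -0.3262, 0.0796]
eef_rot: [0.502, 0.5, 0.498, -0.5]
wrist_force: [-0.3, -0.3, -1.2]
opening: 0.263
```

```bash
python3 ck.py .407 -.240 .205
```

```text
t 39.15 tcp [ 0.4185 -0.3262  0.0796] open 0.263 F [-0.3 -0.3 -1.2]
[[ 0.003  1.     0.   ]
 [-0.004  0.    -1.   ]
 [-1.     0.003  0.004]]
q [-0.886  0.272  1.837 -0.     1.028 -0.886]
now [ 0.4185 -0.3262  0.0796] turn [ 0.   0.2 -0.2] shift [-0.1258 -0.0111 -0.0857] shift in goal axes [-0.1254 -0.0115 -0.0862]
```

Call:
carry_out(
  motion=[0, 0, 0, -0.02, 0, 0, 1, 0, 0, 0, -0.04, 0, 0, 1, 0, 0, 0, -0.04, 0, 0, 1, 0, 0, 0, -0.04, 0, 0, 1, 0, 0, 0, 0, 0, 0, 1],
)

```text
time_s: 39.65
eef_pos: [0.4167, -0.3246, 0.2234]
eef_rot: [-0.5, -0.5, -0.5, 0.5]
wrist_force: [0.5, -0.9, -1.5]
opening: 0.264
```

```bash
python3 ck.py .637 .1 .215
```

```text
t 39.65 tcp [ 0.4167 -0.3246  0.2234] open 0.264 F [ 0.5 -0.9 -1.5]
[[ 0.     1.    -0.001]
 [-0.    -0.001 -1.   ]
 [-1.     0.     0.   ]]
q [-0.887  0.083  1.733 -0.     1.325 -0.886]
now [ 0.4167 -0.3246  0.2234] turn [-0.1  0.  -0. ] shift [ 0.0083  0.22   -0.4248] shift in goal axes [ 0.0084  0.2203 -0.4246]
```

Call:
carry_out(
  motion=[0, 0, 0, 0, 0.012, -0.023, 1, 0, 0, 0, -0.001, 0.022, -0.043, 1, 0, 0, 0, -0.001, 0.022, -0.043, 1, 0, 0, 0, -0.001, 0.022, -0.043, 1, 0, 0, 0, -0.001, 0.022, -0.043, 1, 0, 0, 0, -0.001, 0.022, -0.043, 1, 0, 0, 0, -0.001, 0.022, -0.043, 1, 0, 0, 0, 0, 0.022, -0.043, 1, 0, 0, 0, 0, 0.022, -0.043, 1, 0, 0, 0, 0, 0.016, -0.032, 1],
)

```text
time_s: 40.65
eef_pos: [0.6254, 0.0828, 0.2235]
eef_rot: [-0.497, -0.502, -0.496, 0.505]
wrist_force: [0.6, -0.7, -1.9]
opening: 0.267
```

Call:
carry_out(
  motion=[0, 0, 0, 0, 0.009, -0.017, 1, 0, 0, 0, 0, 0, 0, 1, 0, 0, 0, 0, 0, 0, 1],
)

```text
time_s: 40.95
eef_pos: [0.6343, 0.1061, 0.2194]
eef_rot: [-0.497, -0.499, -0.5, 0.504]
wrist_force: [-0.1, 0.2, -1.9]
opening: 0.264
```

```bash
python3 ck.py .637 .099 .0826 inj1_c pocket
```

```text
t 40.95 tcp [0.6343 0.1061 0.2194] open 0.264 F [-0.1  0.2 -1.9]
[[-0.007  1.    -0.006]
 [-0.002 -0.006 -1.   ]
 [-1.    -0.007  0.002]]
q [-0.017  0.344  1.43  -0.002  1.375 -0.01 ]
wrist inj1_c [([0.6333, 0.1071, 0.1927], 0.83)]
wrist pocket [([0.6369, 0.1002, 0.0042], 0.58)]
now [0.6344 0.1049 0.2201] turn [-0.5  0.1  0.4] shift [0.1375 0.0035 0.0055] shift in goal axes [0.1375 0.0026 0.0059]
```

Call:
carry_out(
  motion=[-0.5, 0.1, 0.4, 0.025, 0.001, 0.001, 1, 0, 0, 0, 0.03, 0, 0, 1, 0, 0, 0, 0.03, 0, 0, 1, 0, 0, 0, 0.01, 0, 0, 1, 0, 0, 0, 0, 0, 0, 1],
)

```text
time_s: 41.6
eef_pos: [0.6366, 0.0974, 0.1259]
eef_rot: [0.5, 0.503, 0.496, -0.5]
wrist_force: [-0.6, -0.4, -2.4]
opening: 0.269
```

```bash
python3 ck.py .637 .099 .0826 inj1_c
```

```text
t 41.6 tcp [0.6366 0.0974 0.1259] open 0.269 F [-0.6 -0.4 -2.4]
[[ 0.007  1.    -0.007]
 [-0.002 -0.007 -1.   ]
 [-1.     0.007  0.002]]
q [-3.100e-02  4.310e-01  1.513e+00 -1.000e-03  1.192e+00 -2.400e-02]
wrist inj1_c [([0.6351, 0.0973, 0.103], 0.6)]
now [0.6378 0.0977 0.1278] turn [-0.4  0.1 -0.6] shift [ 0.0452 -0.0012 -0.0014] shift in goal axes [ 0.0452 -0.0008 -0.0013]
```

Call:
carry_out(
  motion=[-0.4, 0.1, -0.5, 0.012, -0.001, -0.001, 1, 0, 0, 0, 0.012, 0, 0, 1, 0, 0, 0, 0.012, -0.001, 0, 1, 0, 0, 0, 0.009, 0, 0, 1, 0, 0, 0, 0, 0, 0, 1],
)

```text
time_s: 42.2
eef_pos: [0.6388, 0.0986, 0.0836]
eef_rot: [0.502, 0.502, 0.498, -0.498]
wrist_force: [-0.3, 0.3, -2.3]
opening: 0.262
```

```bash
python3 ck.py .638 .017 .0826
```

```text
t 42.2 tcp [0.6388 0.0986 0.0836] open 0.262 F [-0.3  0.3 -2.3]
[[ 0.008  1.     0.001]
 [ 0.     0.001 -1.   ]
 [-1.     0.008 -0.   ]]
q [-0.03   0.487  1.527  0.     1.119 -0.031]
now [0.6388 0.0986 0.0836] turn [ 0.  -0.  -0.4] shift [ 0.001  -0.0009  0.0816] shift in goal axes [ 0.001  -0.0008  0.0816]
```

Call:
carry_out(
  motion=[0, 0, -0.3, 0.002, -0.001, 0, 1, 0, 0, 0, 0, 0, 0.012, 1, 0, 0, 0, 0, 0, 0.018, 1, 0, 0, 0, 0, 0, 0.018, 1, 0, 0, 0, 0, 0, 0.018, 1, 0, 0, 0, 0, 0, 0.011, 1, 0, 0, 0, 0, 0, 0, 1],
)

```text
time_s: 42.9
eef_pos: [0.6388, 0.015, 0.0829]
eef_rot: [0.502, 0.501, 0.499, -0.499]
wrist_force: [1.0, 1.1, -1.8]
opening: 0.26
```

```bash
python3 ck.py .638 .017 .0826
```

```text
t 42.9 tcp [0.6388 0.015  0.0829] open 0.26 F [ 1.   1.1 -1.8]
[[ 0.004  1.     0.001]
 [-0.001  0.001 -1.   ]
 [-1.     0.004  0.001]]
q [-0.162  0.476  1.546 -0.     1.116 -0.162]
now [0.6388 0.015  0.0829] turn [ 0.1  0.1 -0.2] shift [ 0.0003 -0.0008 -0.002 ] shift in goal axes [ 0.0003 -0.0008 -0.002 ]
```

Call:
carry_out(
  motion=[0, 0, 0, 0, 0, 0, -0.3, 0, 0, 0, 0, 0, 0, -0.3, 0, 0, 0, 0, 0, 0, -0.3, 0, 0, 0, -0.02, 0, 0, -0.3, 0, 0, 0, -0.04, 0, 0, -0.3, 0, 0, 0, -0.04, 0, 0, -0.3, 0, 0, 0, -0.03, 0, 0, -0.3, 0, 0, 0, 0, -0.03, -0.01, -1, 0, 0, 0, 0, -0.03, -0.01, -1, 0, 0, 0, 0, -0.02, 0, -1],
)

```text
time_s: 43.9
eef_pos: [0.5589, 0.0399, 0.2202]
eef_rot: [0.504, 0.501, 0.499, -0.496]
wrist_force: [0.4, -0.0, 0.4]
opening: 0.998
```

```bash
python3 - <<'E'
from h import *
state(); im,P,p=shot('wrist','w8.png'); marks('wrist',P,['inj1_c','inj2_c','inj3_c','inj4_c','keeper_tab'],2)
go(.54,.046,.05)
E
```

```text
t 43.9 tcp [0.5589 0.0399 0.2202] open 0.998 F [ 0.4 -0.   0.4]
[[ 0.01   1.     0.007]
 [-0.001  0.007 -1.   ]
 [-1.     0.01   0.001]]
q [-1.410e-01  1.510e-01  1.664e+00  1.000e-03  1.316e+00 -1.480e-01]
wrist inj1_c [([0.6366, 0.0152, 0.0553], 0.6)]
wrist inj2_c [([0.6409, -0.0769, 0.056], 0.86)]
wrist inj3_c [([0.6337, -0.0307, 0.0541], 0.6)]
wrist inj4_c [([0.6338, -0.1312, 0.0596], 0.89), ([0.6373, 0.0152, 0.054], 0.68)]
wrist keeper_tab [([0.5399, 0.0447, 0.0501], 0.61)]
now [0.5607 0.0383 0.2192] turn [ 0.3  0.1 -0.5] shift [ 0.169  -0.0222 -0.008 ] shift in goal axes [ 0.1692 -0.0207 -0.0077]
```

View pics/w8.png

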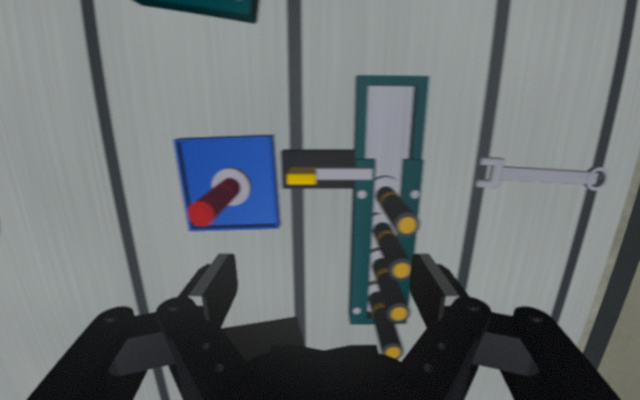

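All four injectors stand in the rack, with tops from (407,225) down to (392,352), and the keeper is open with its tab at (300,177). Now I'll grip the tab and close the keeper.

Call:
carry_out(
  motion=[0.3, 0, -0.5, 0.02, -0.014, -0.005, -1, 0, 0, 0, 0.035, -0.008, -0.001, -1, 0, 0, 0, 0.035, 0, 0, -1, 0, 0, 0, 0.035, 0, 0, -1, 0, 0, 0, 0.03, 0, 0, -1, 0, 0, 0, 0.005, 0, 0, -1, 0, 0, 0, 0, 0, 0, -1],
)

```text
time_s: 44.9
eef_pos: [0.5465, 0.0425, 0.0544]
eef_rot: [0.501, 0.502, 0.498, -0.5]
wrist_force: [0.3, -0.5, 0.1]
opening: 0.997
```

```bash
python3 ck.py .54 .046 .052
```

```text
t 44.9 tcp [0.5465 0.0425 0.0544] open 0.997 F [ 0.3 -0.5  0.1]
[[ 0.006  1.    -0.003]
 [-0.002 -0.003 -1.   ]
 [-1.     0.006  0.002]]
q [-1.390e-01  3.470e-01  1.801e+00 -1.000e-03  9.880e-01 -1.350e-01]
now [0.5465 0.0425 0.0544] turn [-0.1  0.1 -0.3] shift [ 0.0023 -0.0065 -0.0035] shift in goal axes [ 0.0024 -0.0065 -0.0035]
```

Call:
carry_out(
  motion=[0, 0, -0.2, 0.001, -0.006, -0.0035, -1, 0, 0, 0, 0, 0, 0, 1, 0, 0, 0, 0, 0, 0, 1, 0, 0, 0, 0, 0, 0, 1, 0, 0, 0, 0, 0, 0, 1, 0, 0, 0, 0, 0, 0, 1],
)

```text
time_s: 45.5
eef_pos: [0.5447, 0.0459, 0.0594]
eef_rot: [0.503, 0.503, 0.496, -0.498]
wrist_force: [1.1, 0.1, -5.3]
opening: 0.321
```

Call:
carry_out(
  motion=[0, 0, 0, 0, 0.01, 0, 1, 0, 0, 0, 0, 0.01, 0, 1, 0, 0, 0, 0, 0.01, 0, 1, 0, 0, 0, 0, 0.008, 0, 1, 0, 0, 0, 0, 0.003, 0, 1, 0, 0, 0, 0, 0.003, 0, 1],
)

```text
time_s: 46.1
eef_pos: [0.5803, 0.0461, 0.0592]
eef_rot: [-0.495, -0.494, -0.504, 0.506]
wrist_force: [-18.9, -1.5, 16.7]
opening: 0.321
```

```bash
python3 ck.py .5795 .046 .052
```

```text
t 46.1 tcp [0.5803 0.0461 0.0592] open 0.321 F [-18.9  -1.5  16.7]
[[-0.021  1.    -0.   ]
 [-0.003 -0.    -1.   ]
 [-1.    -0.021  0.003]]
q [-0.122  0.418  1.688 -0.006  1.056 -0.118]
now [0.5803 0.0461 0.0592] turn [-0.   0.2  1.2] shift [ 0.0072 -0.0006  0.0001] shift in goal axes [ 0.0072 -0.0008  0.0001]
```

Call:
carry_out(
  motion=[0, 0, 0, 0, 0.003, 0, 1, 0, 0, 0, 0, 0, 0, -1, 0, 0, 0, 0, 0, 0, -1, 0, 0, 0, 0, 0, 0, -1, 0, 0, 1.2, -0.02, 0, 0, -1, 0, 0, 0, -0.04, 0, 0, -1, 0, 0, 0, -0.04, 0, 0, -1, 0, 0, 0, -0.04, 0, 0, -1, 0, 0, 0, -0.02, 0, 0, -1, 0, 0, 0, 0, 0, 0, -1],
)

```text
time_s: 47.1
eef_pos: [0.5873, 0.0461, 0.2247]
eef_rot: [-0.5, -0.499, -0.5, 0.501]
wrist_force: [-0.7, -0.5, -0.2]
opening: 1.004
```

```bash
python3 - <<'E'
from h import *
state(); im,P,p=shot('wrist','w9.png'); marks('wrist',P,['keeper_tab','inj1_c','inj3_c','pocket'],2)
go(.44,.25,.25)
E
```

```text
t 47.1 tcp [0.5873 0.0461 0.2247] open 1.004 F [-0.7 -0.5 -0.2]
[[-0.002  1.    -0.   ]
 [-0.003 -0.    -1.   ]
 [-1.    -0.002  0.003]]
q [-0.121  0.219  1.575 -0.003  1.349 -0.12 ]
wrist keeper_tab [([0.5804, 0.0446, 0.0509], 0.91)]
wrist inj1_c [([0.6397, 0.0144, 0.0536], 0.85)]
wrist inj3_c []
wrist pocket [([0.6364, 0.1033, 0.0032], 0.79)]
now [0.5836 0.0464 0.2184] turn [-0.   0.1  0.8] shift [-0.03   -0.1441 -0.2035] shift in goal axes [-0.0316 -0.1436 -0.2036]
```

View pics/w9.png

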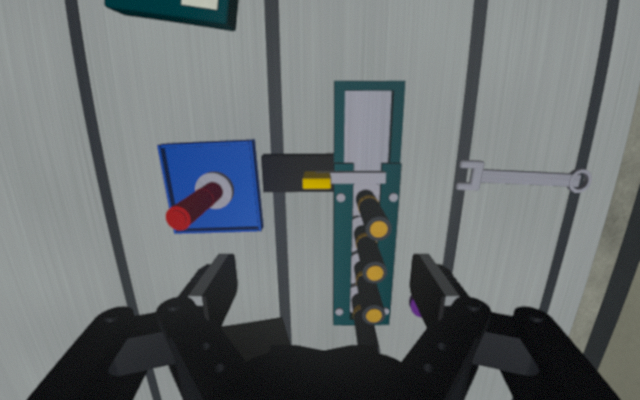

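The keeper is closed: its bar end is at (385,178), across the gap, and the tab is at (317,183). Next I'll go to the setter.

Call:
carry_out(
  motion=[0, 0, 0.6, -0.004, -0.018, -0.026, -1, 0, 0, 0, -0.005, -0.026, -0.038, -1, 0, 0, 0, -0.005, -0.026, -0.038, -1, 0, 0, 0, -0.005, -0.026, -0.038, -1, 0, 0, 0, -0.005, -0.026, -0.038, -1, 0, 0, 0, -0.003, -0.015, -0.02, -1, 0, 0, 0, 0, 0, 0, -1],
)

```text
time_s: 48.05
eef_pos: [0.4369, 0.2489, 0.2334]
eef_rot: [-0.493, -0.494, -0.504, 0.508]
wrist_force: [-0.7, -0.1, 0.3]
opening: 0.997
```

```bash
python3 - <<'E'
from h import *
state(); im,P,p=shot('wrist','w10.png'); marks('wrist',P,['knob_grip','pointer_tip','mark_tip','knob'],2,.1)
E
```

```text
t 48.05 tcp [0.4369 0.2489 0.2334] open 0.997 F [-0.7 -0.1  0.3]
[[-0.025  1.    -0.005]
 [-0.004 -0.005 -1.   ]
 [-1.    -0.024  0.004]]
q [0.279 0.033 1.765 0.003 1.368 0.284]
wrist knob_grip [([0.4178, 0.2955, 0.0693], 0.7)]
wrist pointer_tip [([0.4812, 0.2598, 0.0379], 0.56)]
wrist mark_tip [([0.4832, 0.2748, 0.0405], 0.59)]Traceback (most recent call last):
  File "<stdin>", line 2, in <module>
  File "h.py", line 16, in marks
    r=[(np.round(tow(P,d['point']),4),round(float(d['conf']),2)) for d in ctrl.landmark_of(cam,k) if d['conf']>minc][:n]
                                                                          ~~~~~~~~~~~~~~~~^^^^^^^
ValueError: it knows: beaker_rim, inj1, inj2, inj3, inj4, jar, keeper_tab, knob_grip, mark_tip, plug, pocket, pointer_tip, rack, tray
```

View pics/w10.png

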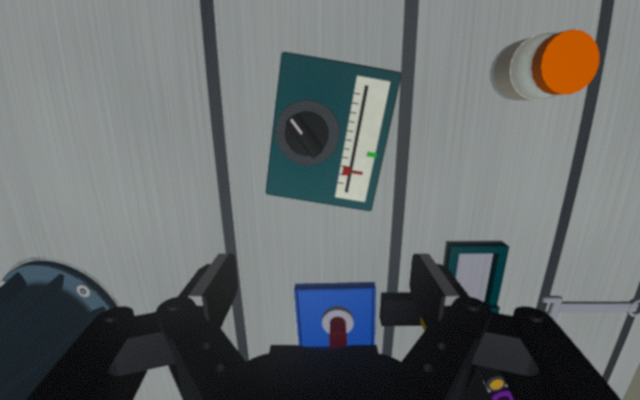

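```bash
python3 - <<'E'
from h import *
im=cv2.imread('pics/w10.png'); p=ctrl.camera_params('wrist'); P=T()@np.array(p['hand_eye'])
cv2.imwrite('pics/w10c.png',cv2.resize(im[45:215,260:410],None,fx=3.5,fy=3.5,interpolation=cv2.INTER_CUBIC))
E
cat >> h.py <<'E'
def setter(im,P,p,z=.038,roi=(40,220,320,410)):
    r0,r1,c0,c1=roi; a=im.astype(int); B,G,Rr=a[...,0],a[...,1],a[...,2]
    out={}
    for n,m in(('red',(Rr>G+50)&(Rr>B+50)),('green',(G>Rr+50)&(G>B+40))):
        m=m.copy(); k=np.zeros_like(m); k[r0:r1,c0:c1]=True; ys,xs=np.nonzero(m&k)
        if len(xs)==0: print(n,'none'); continue
        W=np.array([unproj(P,p,(x,y),z) for x,y in zip(xs,ys)]); out[n]=W
        print(n,len(xs),'px',xs.min(),xs.max(),ys.min(),ys.max(),'mean',W.mean(0).round(4))
    return out
E
python3 - <<'E'
from h import *
im=cv2.imread('pics/w10.png'); p=ctrl.camera_params('wrist'); P=T()@np.array(p['hand_eye'])
o=setter(im,P,p)
a=unproj(P,p,(347,190),.036);b=unproj(P,p,(366,87),.036); d=(b-a)[:2]; d/=np.linalg.norm(d); print('dir',d)
n=np.array([d[1],-d[0]])
for k,W in o.items():
    s=W[:,:2]@d; t=W[:,:2]@n; print(k,'along',s.mean().round(4),s.min().round(4),s.max().round(4),'across',t.min().round(4),t.max().round(4))
    i=t>t.max()-.008; print('  tip-part along',s[i].mean())
E
```

```text
red 67 px 343 360 167 174 mean [0.4635 0.2515 0.038 ]
green 38 px 368 376 153 157 mean [0.4899 0.27   0.038 ]
dir [0.16242132 0.9867215 ]
red along 0.3235 0.3191 0.3279 across 0.4105 0.4301
  tip-part along 0.3234888565819475
green along 0.346 0.3436 0.3484 across 0.4346 0.4442
  tip-part along 0.3459740197990015
```

View pics/w10c.png

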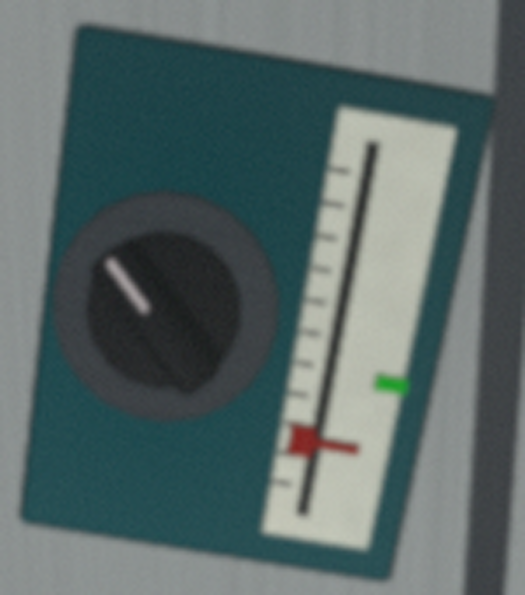

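The crop shows the knob's bar and white line along (110,260) to (200,385), which is about -54° in the world. The pointer tip is at (357,449) and the green mark at (385,384). They are 22.5 mm apart along the scale, so the knob needs about 92° clockwise.

Call:
carry_out(
  motion=[-8.5, 0, 0.7, 0, 0, 0, -0.3, -8.5, 0, 0.6, 0, 0, 0, -0.3, -8.5, 0, 0, 0, 0, 0, -0.3, -8.5, 0, 0, 0, 0, 0, -0.3, -1.8, 0, 0, 0, 0, 0, -0.3, 0, 0, 0, 0, 0, 0, -0.3],
)

```text
time_s: 48.85
eef_pos: [0.4451, 0.2376, 0.2305]
eef_rot: [0.629, 0.321, 0.629, -0.325]
wrist_force: [1.2, -0.3, -1.1]
opening: 0.653
```

```bash
python3 - <<'E'
from h import *
im,P,p=shot('wrist','w11.png'); marks('wrist',P,['knob_grip'])
im2,P2,p2=shot('top'); marks('top',P2,['knob_grip']); im2,P2,p2=shot('side'); marks('side',P2,['knob_grip'])
state(); go(.414,.299,.12,35.5)
E
```

```text
wrist knob_grip [([0.4164, 0.2959, 0.0738], 0.73)]
top knob_grip []
side knob_grip [([0.4107, 0.3005, 0.0733], 0.58)]
t 49.15 tcp [0.4444 0.2387 0.2309] open 0.65 F [-0.7 -0.   0.3]
[[-0.003  0.812  0.583]
 [-0.004  0.583 -0.812]
 [-1.    -0.005  0.002]]
q [ 0.259  0.025  1.778 -0.003  1.342 -0.363]
now [0.4444 0.2387 0.2309] turn [0.2 0.1 0.3] shift [ 0.1107  0.011  -0.0668] shift in goal axes [ 0.1109  0.0103 -0.0667]
```

Call:
carry_out(
  motion=[0, 0, 0, 0.025, 0.003, -0.018, -0.3, 0, 0, 0, 0.03, 0.003, -0.02, -0.3, 0, 0, 0, 0.025, 0.002, -0.016, -0.3, 0, 0, 0, 0.01, 0.001, -0.006, -0.3, 0, 0, 0, 0, 0, 0, -0.3],
)

```text
time_s: 49.65
eef_pos: [0.418, 0.2941, 0.14]
eef_rot: [0.63, 0.323, 0.627, -0.324]
wrist_force: [-1.2, 0.5, -0.0]
opening: 0.65
```

```bash
python3 - <<'E'
from h import *
im,P,p=shot('wrist','w12.png'); marks('wrist',P,['knob_grip'])
state(); go(.414,.298,.056,35.5)
E
```

```text
wrist knob_grip [([0.4173, 0.2961, 0.0703], 0.78)]
t 49.75 tcp [0.4195 0.2939 0.1417] open 0.654 F [ 0.2 -0.2 -0.6]
[[ 0.005  0.814  0.581]
 [-0.002  0.581 -0.814]
 [-1.     0.003  0.005]]
q [ 0.382  0.141  1.847 -0.004  1.15  -0.236]
now [0.4195 0.2939 0.1417] turn [-0.   0.3 -0.2] shift [ 0.0857 -0.0023 -0.0069] shift in goal axes [ 0.0857 -0.0021 -0.0065]
```

View pics/w12.png

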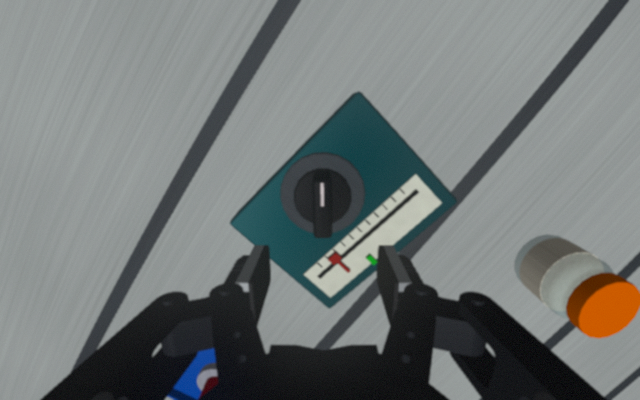

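The bar is vertical in the picture at (322,208), so it lines up with the jaws. Descend and grip.

Call:
carry_out(
  motion=[0, 0.3, 0, 0.025, 0, -0.002, -0.3, 0, 0, 0, 0.025, 0, -0.001, -0.3, 0, 0, 0, 0.02, 0, 0, -0.3, 0, 0, 0, 0.01, 0, 0, -0.3, 0, 0, 0, 0, 0, 0, -0.3],
)

```text
time_s: 50.25
eef_pos: [0.4275, 0.2967, 0.0684]
eef_rot: [0.633, 0.33, 0.624, -0.32]
wrist_force: [0.0, -0.1, 0.3]
opening: 0.647
```

```bash
python3 - <<'E'
from h import *
state(); go(.416,.297,.056,35.5)
E
```

```text
t 50.25 tcp [0.4275 0.2967 0.0684] open 0.647 F [ 0.  -0.1  0.3]
[[ 0.018  0.816  0.578]
 [ 0.007  0.578 -0.816]
 [-1.     0.019  0.005]]
q [ 0.378  0.262  1.879  0.     0.982 -0.238]
now [0.4275 0.2967 0.0684] turn [-0.2  0.3 -1.1] shift [ 0.0122 -0.0094 -0.007 ] shift in goal axes [ 0.0124 -0.0092 -0.0069]
```

Call:
carry_out(
  motion=[-0.2, 0.3, -1.1, 0.005, -0.006, -0.005, -0.3, 0, 0, 0, 0.005, -0.002, -0.001, -0.3, 0, 0, 0, 0, 0, 0, -0.3],
)

```text
time_s: 50.55
eef_pos: [0.4195, 0.2975, 0.0608]
eef_rot: [0.629, 0.325, 0.628, -0.323]
wrist_force: [-0.5, 0.0, -0.8]
opening: 0.644
```

```bash
python3 - <<'E'
from h import *
im,P,p=shot('wrist','w13.png'); marks('wrist',P,['knob_grip'])
for uv in [(320,200)]: pass
state(); go(.416,.297,.056,35.5)
E
```

```text
wrist knob_grip [([0.4165, 0.2938, 0.0717], 0.92)]
t 50.65 tcp [0.42   0.2976 0.0612] open 0.652 F [ 0.  -0.   0.3]
[[ 0.004  0.814  0.58 ]
 [ 0.002  0.58  -0.814]
 [-1.     0.004  0.   ]]
q [ 3.850e-01  2.730e-01  1.883e+00  1.000e-03  9.820e-01 -2.340e-01]
now [0.42   0.2976 0.0612] turn [-0.   0.  -0.2] shift [ 0.0052 -0.0037 -0.0018] shift in goal axes [ 0.0052 -0.0037 -0.0018]
```

View pics/w13.png

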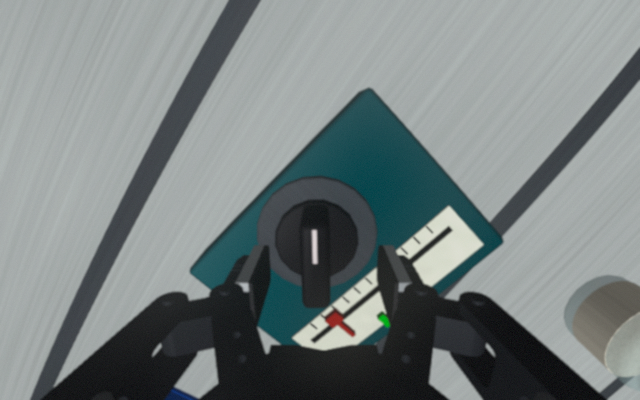

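The bar is centred near column 316 and the fingers near 323, so I'll shift 4 mm along -y, lower 4 mm and close.

Call:
carry_out(
  motion=[0, 0, -0.2, 0.004, -0.004, 0, -0.3, 0, 0, 0, 0, 0, 0, 1, 0, 0, 0, 0, 0, 0, 1, 0, 0, 0, 0, 0, 0, 1, 0, 0, 0, 0, 0, 0, 1, 0, 0, 0, 0, 0, 0, 1],
)

```text
time_s: 51.25
eef_pos: [0.4164, 0.2951, 0.0579]
eef_rot: [0.629, 0.324, 0.628, -0.324]
wrist_force: [-0.2, 0.6, -1.1]
opening: 0.148
```

```bash
python3 - <<'E'
from h import *
state()
E
```

```text
t 51.25 tcp [0.4164 0.2951 0.0579] open 0.148 F [-0.2  0.6 -1.1]
[[ 0.001  0.814  0.581]
 [-0.     0.581 -0.814]
 [-1.     0.     0.001]]
q [ 3.840e-01  2.720e-01  1.892e+00 -1.000e-03  9.770e-01 -2.350e-01]
```

Call:
carry_out(
  motion=[8, 0, 0, 0, 0, 0, 1, 8, 0, 0, 0, 0, 0, 1, 8, 0, 0, 0, 0, 0, 1, 8, 0, 0, 0, 0, 0, 1, 8, 0, 0, 0, 0, 0, 1, 8, 0, 0, 0, 0, 0, 1, 8, 0, 0, 0, 0, 0, 1, 8, 0, 0, 0, 0, 0, 1, 8, 0, 0, 0, 0, 0, 1, 0, 0, 0, 0, 0, 0, 1],
)

```text
time_s: 52.25
eef_pos: [0.4123, 0.2951, 0.0579]
eef_rot: [-0.303, -0.636, -0.303, 0.642]
wrist_force: [-1.1, -0.7, 0.5]
opening: 0.149
```

```bash
cat > sc.py <<'E'
import sys
from h import *
def run(fn):
    state(); o=ctrl.get_obs(); R_=rot(o).as_matrix(); print('psi',np.degrees(np.arctan2(R_[1,1],R_[0,1])))
    im,P,p=shot('wrist',fn); marks('wrist',P,['pointer_tip','mark_tip'])
    o=setter(im,P,p,roi=(0,400,0,640)); d=np.array([.1624,.9867]); n=np.array([d[1],-d[0]])
    for k,W in o.items():
        W=W[(np.abs(W[:,0]-.477)<.03)&(np.abs(W[:,1]-.265)<.05)]
        if len(W): s=W[:,:2]@d; t=W[:,:2]@n; i=t>t.max()-.008; print(k,len(W),'along mean',s.mean().round(4),'tip',s[i].mean().round(4),'mid',((s.max()+s.min())/2).round(4))
run(sys.argv[1])
E
python3 sc.py w14.png
```

```text
t 52.25 tcp [0.4123 0.2951 0.0579] open 0.149 F [-1.1 -0.7  0.5]
[[-0.007  0.774 -0.633]
 [-0.002 -0.633 -0.774]
 [-1.    -0.004  0.006]]
q [3.860e-01 2.700e-01 1.895e+00 1.000e-03 9.840e-01 1.071e+00]
psi -39.2612888953367
wrist pointer_tip [([0.4817, 0.2739, 0.0373], 0.71)]
wrist mark_tip [([0.4838, 0.274, 0.0416], 0.61)]
red 364 px 404 443 203 229 mean [0.4648 0.2726 0.038 ]
green 178 px 440 459 185 200 mean [0.4864 0.2738 0.038 ]
red 364 along mean 0.3445 tip 0.3446 mid 0.3444
green 178 along mean 0.3491 tip 0.3491 mid 0.349
```

Call:
carry_out(
  motion=[8, 0, 0, 0, 0, 0, 1, 8, 0, 0, 0, 0, 0, 1, 0, 0, 0, 0, 0, 0, 1, 0, 0, 0, 0, 0, 0, 1],
)

```text
time_s: 52.8
eef_pos: [0.4116, 0.2958, 0.0579]
eef_rot: [-0.214, -0.671, -0.215, 0.677]
wrist_force: [-2.5, -0.9, 1.0]
opening: 0.151
```

```bash
python3 sc.py w15.png; python3 - <<'E'
from h import *
im=cv2.imread('pics/w15.png'); cv2.imwrite('pics/w15c.png',cv2.resize(im[60:280,330:560],None,fx=2.6,fy=2.6,interpolation=cv2.INTER_CUBIC))
E
```

```text
t 52.8 tcp [0.4116 0.2958 0.0579] open 0.151 F [-2.5 -0.9  1. ]
[[-0.009  0.577 -0.816]
 [-0.001 -0.817 -0.577]
 [-1.    -0.004  0.008]]
q [0.387 0.27  1.895 0.003 0.985 1.341]
psi -54.737146565062766
wrist pointer_tip [([0.4819, 0.2776, 0.0388], 0.77)]
wrist mark_tip [([0.4819, 0.2733, 0.0399], 0.45)]
red 1650 px 392 639 169 399 mean [0.4544 0.0969 0.038 ]
green 191 px 427 446 152 169 mean [0.4862 0.2737 0.038 ]
red 395 along mean 0.3484 tip 0.3485 mid 0.3482
green 191 along mean 0.349 tip 0.349 mid 0.3491
```

View pics/w15c.png

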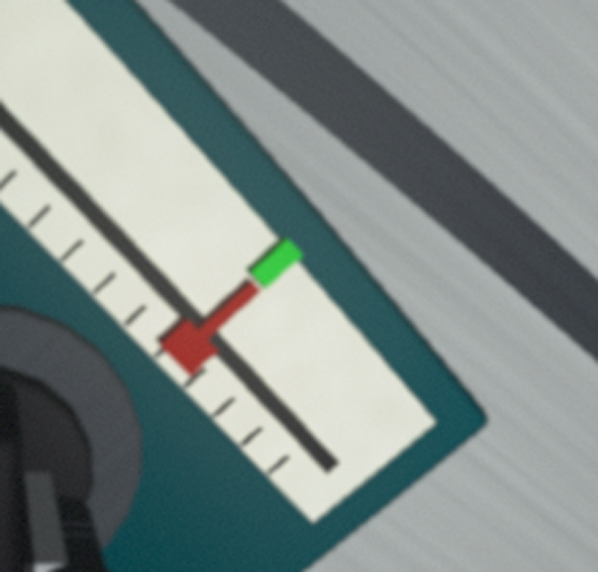

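The crop shows the pointer tip at (254,290) almost facing the mark's near edge, (249,271) to (263,287), and it looks slightly short. I'll refine the scale direction and recompute both views.

```bash
python3 - <<'E'
from h import *
p=ctrl.camera_params('wrist'); P=T()@np.array(p['hand_eye'])
im=cv2.imread('pics/w15.png')
f=lambda x,y:(330+(x+.5)/2.6-.5,60+(y+.5)/2.6-.5)
u=lambda c,z=.036:unproj(P,p,f(*c),z)[:2]
for a,b in[((333,466),(0,110)),((435,422),(66,0)),((313,522),(435,422)),((190,345),(254,290))]:
    v=u(b)-u(a); print(a,b,'ang',np.degrees(np.arctan2(v[1],v[0])).round(2))
for z1 in (.036,.038,.040):
  for z2 in(.036,.038,.04):
    for ang in(79.5,80.7,82):
        d=np.array([np.cos(np.radians(ang)),np.sin(np.radians(ang))])
        tip=u((254,290),z1)@d; mk=(u((249,271),z2)+u((263,287),z2))/2@d; print(z1,z2,ang,'short mm',((mk-tip)*1e3).round(2))
E
```

```text
(333, 466) (0, 110) ang 80.11
(435, 422) (66, 0) ang 80.17
(313, 522) (435, 422) ang -9.48
(190, 345) (254, 290) ang -11.1
0.036 0.036 79.5 short mm 1.58
0.036 0.036 80.7 short mm 1.54
0.036 0.036 82 short mm 1.5
0.036 0.038 79.5 short mm 2.35
0.036 0.038 80.7 short mm 2.32
0.036 0.038 82 short mm 2.28
0.036 0.04 79.5 short mm 3.13
0.036 0.04 80.7 short mm 3.1
0.036 0.04 82 short mm 3.07
0.038 0.036 79.5 short mm 0.78
0.038 0.036 80.7 short mm 0.74
0.038 0.036 82 short mm 0.69
0.038 0.038 79.5 short mm 1.56
0.038 0.038 80.7 short mm 1.52
0.038 0.038 82 short mm 1.48
0.038 0.04 79.5 short mm 2.33
0.038 0.04 80.7 short mm 2.3
0.038 0.04 82 short mm 2.26
0.04 0.036 79.5 short mm -0.02
0.04 0.036 80.7 short mm -0.07
0.04 0.036 82 short mm -0.12
0.04 0.038 79.5 short mm 0.76
0.04 0.038 80.7 short mm 0.72
0.04 0.038 82 short mm 0.67
0.04 0.04 79.5 short mm 1.54
0.04 0.04 80.7 short mm 1.5
0.04 0.04 82 short mm 1.46
```

Call:
carry_out(
  motion=[3.2, 0, 0, 0, 0, 0, 1, 0, 0, 0, 0, 0, 0, 1, 0, 0, 0, 0, 0, 0, -0.3, 0, 0, 0, 0, 0, 0, -0.3, 0, 0, 0, 0, 0, 0, -0.3, 0, 0, 0, -0.03, 0, 0, -0.3, 0, 0, 0, -0.04, 0.017, 0.012, -0.3, 0, 0, 0, -0.03, 0.02, 0.014, -0.3, 0, 0, 0, 0, 0.017, 0.012, -0.3, 0, 0, 0, 0, 0, 0, -0.3],
)

```text
time_s: 53.95
eef_pos: [0.4101, 0.2274, 0.1611]
eef_rot: [-0.199, -0.676, -0.199, 0.682]
wrist_force: [-0.4, -0.6, -0.5]
opening: 0.653
```

```bash
sed -i 's/\[.1624,.9867\]/[.1719,.9851]/' sc.py; python3 sc.py w16.png; python3 - <<'E'
from h import *
p=ctrl.camera_params('wrist'); print('cam',(T()@np.array(p['hand_eye']))[:3,3])
im=cv2.imread('pics/w16.png'); P=T()@np.array(p['hand_eye'])
u,v=map(int,proj(P,p,[.477,.273,.038])); print(u,v)
c=im[max(v-45,0):v+45,max(u-60,0):u+60]; cv2.imwrite('pics/w16c.png',cv2.resize(c,None,fx=6,fy=6,interpolation=cv2.INTER_CUBIC))
E
```

```text
t 53.95 tcp [0.4101 0.2274 0.1611] open 0.653 F [-0.4 -0.6 -0.5]
[[-0.008  0.54  -0.842]
 [-0.003 -0.842 -0.54 ]
 [-1.    -0.002  0.008]]
q [ 2.530e-01  2.600e-02  1.928e+00 -1.000e-03  1.196e+00  1.254e+00]
psi -57.34829548858719
wrist pointer_tip [([0.4833, 0.2781, 0.0356], 0.47)]
wrist mark_tip [([0.4798, 0.2742, 0.0408], 0.64)]
red 2086 px 300 576 96 318 mean [ 0.4483 -0.0021  0.038 ]
green 76 px 321 332 83 95 mean [0.4863 0.2743 0.038 ]
red 143 along mean 0.354 tip 0.354 mid 0.3541
green 76 along mean 0.3538 tip 0.3538 mid 0.3538
cam [0.4742485  0.27086969 0.30167786]
323 100
```

View pics/w16c.png

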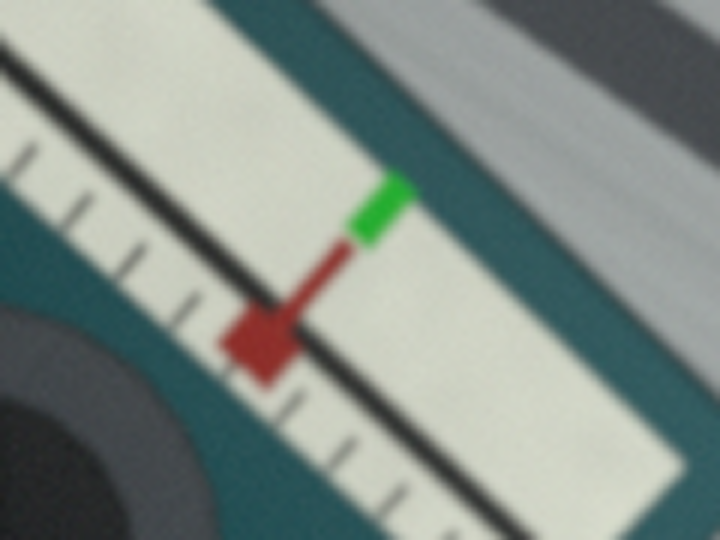

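Seen from straight above, the pointer tip at (345,246) faces the middle of the mark's near edge, (345,228) to (368,247), to within about 0.5 mm. One final look over the whole scene.

```bash
python3 - <<'E'
from h import *
im,P,p=shot('side','s9.png'); marks('side',P,['inj1_c','inj2_c','inj3_c','inj4_c','plug_c','keeper_tab','beaker_rim','jar'],2)
cv2.imwrite('pics/s9c.png',cv2.resize(im[100:340,180:540],None,fx=2,fy=2))
E
```

```text
side inj1_c [([0.6354, 0.0166, 0.0561], 0.8), ([0.6368, -0.0266, 0.0579], 0.63)]
side inj2_c [([0.6425, -0.0781, 0.0582], 0.56), ([0.6877, -0.3373, 0.111], 0.56)]
side inj3_c [([0.6394, -0.0279, 0.0558], 0.89)]
side inj4_c [([0.6366, -0.1316, 0.0634], 0.75), ([0.6375, -0.0285, 0.0549], 0.74)]
side plug_c [([0.4502, 0.0248, 0.06], 0.56)]
side keeper_tab [([0.5731, 0.0461, 0.0523], 0.77), ([0.6543, 0.3686, -0.0005], 0.43)]
side beaker_rim [([0.6901, -0.3409, 0.1123], 0.96), ([0.6327, 0.0197, 0.0592], 0.73)]
side jar []
```

View pics/s9c.png

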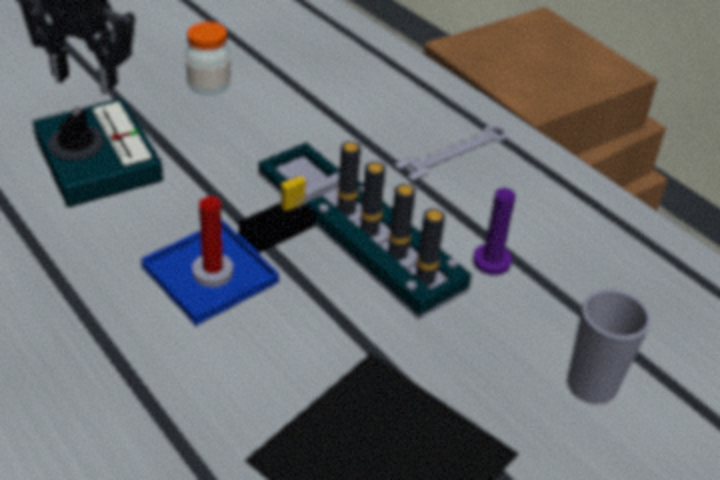

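The side view shows four injectors upright behind the closed keeper, the plug upright in the tray, the mat empty, the beaker and jar undisturbed, and the gripper clear. Handing in.

```bash
python3 -c "
from h import *; print(ctrl.hand_in()); state()"
```

```text
the job is handed in; nothing more can be done
None
the job is handed in; nothing more can be done
```

The job is handed in after about 54 s of robot time, with every step done in the order asked. I opened the keeper and slid the red plug to the pocket. It now stands upright in the blue tray. All four injectors went from the mat into the rack and slid past the keeper. Then I pushed the keeper closed and turned the knob about 93° clockwise.

**Last checks:**
- **Injectors:** all four stand upright behind the keeper, at about y = -0.131, -0.078, -0.028 and +0.016 m, and the mat is empty.
- **Plug:** it stands upright in the tray.
- **Keeper:** I pushed it against its stop at about 19 N. The bar end is at about rack x = +18 mm, which is where it should be when closed.
- **Pointer:** seen from straight above, it lines up with the green mark to within about 0.2–0.5 mm.
- **Beaker, jar and purple look-alike:** all still standing; I never went near them.

**Readings that disagreed:**
- **Keeper tab:** the last side-camera reading put it at x = 0.573 m, but the wrist camera read 0.580 m (closed is about 0.5795 m). I trusted the stop force and the close-up picture.
- **Pointer:** the network's landmarks for pointer and mark differed by about 4 mm, which is its stated error. I trusted the pixel measurement from above.
- **Jar:** the network missed it in the final picture, though it is visible standing there.

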